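# Load the palette magazine and cure under the nail lamp

## Task

Load every nail-tip palette on the sill flat into the spring magazine, pressing each one down against the sprung platform until it is held under both orange catches. Then slide the pink lamp along the sill, without lifting it, over the loaded magazine until it stands square on the red corner marks, and press its button fully down once it is there. Leave the lamp standing there, and leave the jar and the bottles in the tray alone.

Things in the scene. Friction and masses are not known exactly. Their poses are not given: they have to be found in the camera images.
- tile1_c (a point): Centre of the coral nail-tip palette, a rigid acrylic slab 60 mm (its x) x 100 mm (its y) x 10 mm thick (its z, up), about 70 g. Lies flat on the sill at the start; absent in some starts.
- tile2_c (a point): Centre of the blue nail-tip palette, a rigid acrylic slab 60 mm (its x) x 100 mm (its y) x 10 mm thick (its z, up), about 70 g. Lies flat on the sill at the start; absent in some starts.
- tile3_c (a point): Centre of the yellow nail-tip palette, a rigid acrylic slab 60 mm (its x) x 100 mm (its y) x 10 mm thick (its z, up), about 70 g. Lies flat on the sill at the start; absent in some starts.
- tile4_c (a point): Centre of the green nail-tip palette, a rigid acrylic slab 60 mm (its x) x 100 mm (its y) x 10 mm thick (its z, up), about 70 g. Lies flat on the sill at the start; absent in some starts.
- tile5_c (a point): Centre of the violet nail-tip palette, a rigid acrylic slab 60 mm (its x) x 100 mm (its y) x 10 mm thick (its z, up), about 70 g. Lies flat on the sill at the start; absent in some starts.
- mag_mark (a point): Centre of the foot of the fixed spring magazine at sill height, z up; also the centre of the red corner marks on the sill where the lamp belongs (lamp y along this y, either way round). The magazine is a white-and-teal upright well, 76 mm (its x) x 150 mm (its y) x 90 mm high.
- mag_mouth (a point): Centre of the well's mouth, 80 mm above the sill. Well inside 63 mm (x) x 103 mm (y), with outward flares above it to 90 mm. Palettes go in flat with their 100 mm along y, either way round. Both x sides are open between the corner walls over 75 mm, so fingers holding a palette by its long edges can pass down there.
- catch_l_nose (a point): Nose tip of the orange spring catch, 24 mm wide, in the middle of the +y end: 45 mm from the well's centre, flat underside 66 mm above the sill, reaching 5 mm over a palette's end, yields outward. Above it a 60-degree ramp: a palette laid in rests on both ramps, underside about 76 mm above the sill, or on the pile.
- catch_r_nose (a point): The same catch at the -y end. A palette pressed down pushes both catches outward; once its top is 3 to 6 mm below their undersides they spring back over it, and on release the platform lifts the pile against them (top of pile 66 mm above the sill). Pressing takes about 8 to 12 N when done slowly.
- platform (a joint): Sink of the grey spring platform in the magazine, m: 0 at the top (its upper face 64 mm above the sill), grows downward to 0.058; 120 N/m with 8 N preload. Latched piles of 1, 2, 3, 4, 5 palettes hold it at about 0.008, 0.018, 0.028, 0.038, 0.048.
- lamp: Pink UV nail lamp, loose, about 0.7 kg, on smooth feet (friction about 0.3); origin at the centre of its footprint, on the sill, z up. A bridge 160 mm (its x) x 200 mm (its y) x 115 mm high, open below and at both y ends; tunnel inside 128 mm wide (x) and 95 mm high, so it slides along its y over the magazine. It starts on the teal corner marks at the left end.
- lamp_handle (a point): Centre of the pale grip ridge on the lamp's top, 24 mm wide (lamp x) x 90 mm long (lamp y), from 115 to 143 mm above the sill; 35 mm from the lamp's centre towards its -y end.
- lamp_button (a joint): Travel of the lamp's round rose button, m: 0 released, 0.006 fully down; spring return, about 5 N.
- lamp_button_top (a point): Centre of the top face of the button (radius 16 mm) on the lamp's top, 60 mm from the lamp's centre towards its +y end; pressed straight down.
- jar_c (a point): Centre of a closed jar, 64 mm across, 80 mm high, standing on the sill: leave alone.
- bottle1_c (a point): Centre of an empty polish bottle, 30 mm across, 75 mm high, in the oval tray: leave alone.
- bottle2_c (a point): Centre of an empty polish bottle, 30 mm across, 75 mm high, in the oval tray: leave alone.
- bottle3_c (a point): Centre of an empty polish bottle, 30 mm across, 75 mm high, in the oval tray: leave alone.
Not all that is in view belongs to the job. What is shaped like the part that bears tile3_c but black or white is not meant.

How it is judged:
By the outcome, as a careful person would: the job done as asked, in the order asked, and still so for the second after the job is handed in, with the robot touching nothing.
Of tile1, tile2, tile3, tile4, tile5 only 3 to 5 are there at a start; the rules pass over those that are not, and their reading is None.
At some moment in a run one of lamp may be knocked a few centimetres aside while the robot is not near it.
Once in a run the grip may slacken for a moment while it holds something.
It also fails if it takes over 210 s, if anything falls off the work surface, if the arm or the gripper's body presses on something with over 40 N, if the wrist force passes 120 N, or if a joint passes its speed limit or range.

## Robot

A 6-joint arm with a two-finger parallel gripper is mounted at the origin on the work surface. World frame = base frame: x ahead of the robot, y to its left, z up, the work surface at z = 0. Lengths are in m, angles in degrees, forces in N, time in s.
With the tool pointing down it reaches from about 0.4 to 0.825 m from the base axis. Payload 7 kg.
Tool frame: the origin (TCP) lies between the finger pads; the fingertips stand 22 mm ahead of it and the grasp point (between the pads) lies 3 mm ahead of it; z points along the fingers, y is the line along which they close (so a half turn about z gives the same grasp; the last joint's range is limited). The gripper opens to 88 mm and grips with 3 to 60 N. Pads are 19 mm wide; open, the fingers measure 130 mm over their backs; the gripper's body (78 mm by 193 mm) begins 47 mm behind the grasp point.
Start: joints at [84.861, 20.546, 0.682, 0, -70.136, -16.507], TCP at [0.249, 0.627, 0.249] pointing down, gripper open.
Joint ranges: [-176.03, 176.03], [-82.01, 121.73], [-58.28, 71.71], [-173.87, 95.51], [-174.79, -0.11], [-173.66, 173.66]. Speed limits (degrees/s): [136.94, 136.94, 172.46, 180, 180, 180].

## Interface

Orientations are given as [roll, pitch, yaw] about the fixed x, y, z axes, in that order (R = Rz(yaw) Ry(pitch) Rx(roll)).
In Python, from plant import ctrl gives the robot as it stands.
- The arm moves only by the tool apply_moves, never from a script. Its argument "targets" is a list of rows, each an object with "travel": the shift along the tool's x, y, z in mm, a list of three; "roll": the turn about the tool's z in degrees; "jaw": the finger opening in mm, from 0 to 87.6. In form: [{"travel": [tx, ty, tz], "roll": roll, "jaw": jaw}, ...]. A call has 1 to 10 rows; each row shifts and turns the commanded pose from where the row before left it, along the tool's axes as they then stand; what a row does not reach is not made up. A row lasts 1/10 s, in which the tool goes at most 50 mm and 8.59 degrees, less where a joint would pass 70% of its speed; a pose out of reach is approached as far as the arm can. A call with a gripper value outside its range is refused whole. The fingers move at their own pace and stop on an object; the grip force is fixed at half the most. Time passes only in rows, so rows that do not move let the fingers close. It gives the time, the measured TCP pose, the force, the opening and the grip force at its end, in the units of the state.
- ctrl.get_obs(): the state, without advancing time (a new reading comes with each control period).
- ctrl.snapshot(name): name is "side" or "top" or "wrist"; returns the picture (480x640x3 uint8, red, green, blue); there is no depth.
- ctrl.calibration(name): a dict with "K" (3x3 intrinsics, pixels), "extrinsics" (4x4, takes a point from camera to world coordinates); the wrist camera has in their place "hand_eye" (4x4, takes a point from camera to tool coordinates, whose origin is the TCP and whose axes are the flange's). Camera axes: x right, y down, z forward; pixel columns grow to the right and rows downward; lengths in m; the calibration is good to about 2 mm. A picture is of the moment at which its call begins: read the wrist's pose just before it. calibration takes no time and is no camera call.
- ctrl.close_job(): hands the job in; it is judged then, once.
The state is a dict: "clock": time; "joint_pos": joint angles; "qvel": joint speeds; "tau": joint torques, N m; "tool_pos": TCP position; "orientation": TCP orientation; "force": force on the tool from outside, world axes, zero at the start; "moment": the same for the moment, N m; "opening": finger opening in m; "gripper_force": force on a finger pad.
Only numpy, scipy, OpenCV 4.12 (cv2) and the standard library are available. Lean on these libraries where they do the work, as an engineer would, in place of code of your own. Each camera call takes 0.05 s, during which the arm holds its last target. There are 200 camera calls.

## Working session

There is one attempt and no reset: what is moved stays moved. The work goes in short steps, Python scripts to look and compute and a tool call to move; the robot and the scene stay as the last step left them, time stands still between calls to the robot, and variables do not carry over. Pictures are saved under pics/ and viewed, at most 14 in all, crops included, and the job is handed in when it is done.

Besides the shell and the picture viewer there is one more tool, called after "Call:" as name([rows], argument=value, ...), one row to a line, values as JSON. apply_moves: Moves the arm, as the interface text tells. Its arguments: {"type":"object","properties":{"targets":{"type":"array","items":{"type":"object","properties":{"travel":{"type":"array","items":{"type":"number"}},"roll":{"type":"number"},"jaw":{"type":"number"}}}}},"required":["targets"]}

```bash
ls; mkdir -p pics; python3 - <<'E'
from plant import ctrl
import cv2,numpy as np
np.set_printoptions(precision=4,suppress=True)
print(ctrl.get_obs())
for n in("side","top","wrist"):
    c=ctrl.calibration(n); print(n,c)
    cv2.imwrite(f"pics/{n}0.png",ctrl.snapshot(n)[:,:,::-1])
E
```

```text
pics
{'clock': 0.0, 'joint_pos': array([ 84.8601,  20.5918,   0.6344,  -0.0191, -70.136 , -16.5051]), 'qvel': array([ 0.0796, -0.0212,  0.0671,  0.0238,  0.0266, -0.0692]), 'tau': array([  0.0004, -58.2723,  29.3048,   6.9972,   0.0069,  -0.0002]), 'tool_pos': array([0.2489, 0.627 , 0.2476]), 'orientation': array([179.9053,  -0.0094, -21.6515]), 'force': array([-0.1913,  0.2737,  0.1144]), 'moment': array([ 0.0305,  0.0004, -0.0674]), 'gripper_force': 0.0, 'opening': 0.08719191079234641}
side {'K': array([[447.9909,   0.    , 310.2778],
       [  0.    , 447.9909, 239.4379],
       [  0.    ,   0.    ,   1.    ]]), 'extrinsics': array([[ 0.9976, -0.0356,  0.0596,  0.4391],
       [-0.0694, -0.4886,  0.8697, -0.9584],
       [-0.0018, -0.8718, -0.4899,  0.659 ],
       [ 0.    ,  0.    ,  0.    ,  1.    ]])}
top {'K': array([[488.6873,   0.    , 323.9901],
       [  0.    , 488.6873, 238.6246],
       [  0.    ,   0.    ,   1.    ]]), 'extrinsics': array([[ 0.0182, -0.9986,  0.0501,  0.4339],
       [-0.9998, -0.0183, -0.0025,  0.0256],
       [ 0.0034, -0.05  , -0.9987,  1.3958],
       [ 0.    ,  0.    ,  0.    ,  1.    ]])}
wrist {'K': array([[349.1434,   0.    , 320.0086],
       [  0.    , 349.1434, 237.0718],
       [  0.    ,   0.    ,   1.    ]]), 'hand_eye': array([[-0.0001, -0.9667, -0.2558,  0.0691],
       [ 1.    , -0.    , -0.0003, -0.0007],
       [ 0.0003, -0.2558,  0.9667, -0.136 ],
       [ 0.    ,  0.    ,  0.    ,  1.    ]])}
```

View pics/top0.png

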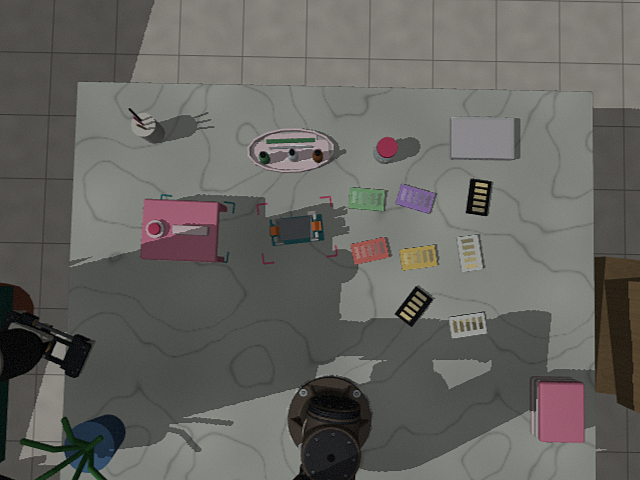

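View pics/side0.png

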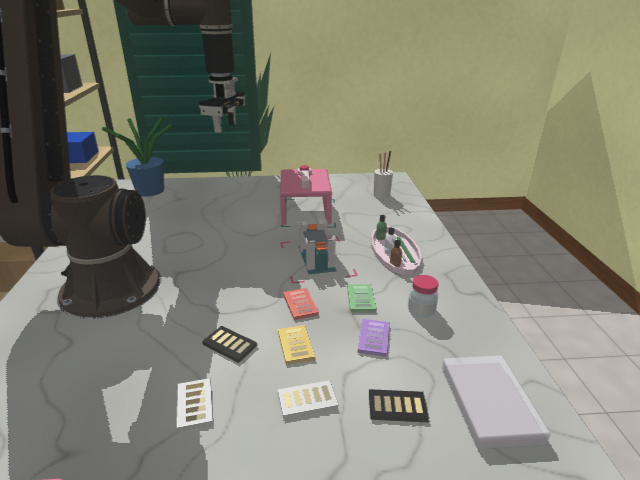

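Top view: coral (370,250), green (367,198), violet (415,198) and yellow (419,257) are the palettes. Look-alikes are black (478,197) and (413,306), white (470,253) and (468,325), plus the grey slab (483,138) and the pink box (557,410). There is no blue palette. The lamp is at (182,230), and the magazine is at about (297,229) inside the red marks.

```bash
cat > h.py <<'E'
from plant import ctrl
import cv2,numpy as np
from scipy.spatial.transform import Rotation as R
np.set_printoptions(precision=4,suppress=True)
def cam(name,obs=None):
    c=ctrl.calibration(name); K=np.array(c["K"])
    if name=="wrist":
        T=np.eye(4);T[:3,:3]=R.from_euler("xyz",obs["orientation"],degrees=True).as_matrix();T[:3,3]=obs["tool_pos"]
        return K,T@np.array(c["hand_eye"])
    return K,np.array(c["extrinsics"])
def shot(name,save=None):
    o=ctrl.get_obs() ; im=ctrl.snapshot(name)
    if save: cv2.imwrite("pics/"+save,im[:,:,::-1])
    K,E=cam(name,o); return im,K,E
def plane(px,K,E,z):
    px=np.atleast_2d(px).astype(float); d=np.c_[(px-K[:2,2])/[K[0,0],K[1,1]],np.ones(len(px))]@E[:3,:3].T
    return E[:3,3]+d*((z-E[2,3])/d[:,2])[:,None]
def ray(px,K,E):
    d=E[:3,:3]@np.array([(px[0]-K[0,2])/K[0,0],(px[1]-K[1,2])/K[1,1],1]);return E[:3,3],d/np.linalg.norm(d)
def tri(rs):
    A=sum(np.eye(3)-np.outer(d,d) for o,d in rs); b=sum((np.eye(3)-np.outer(d,d))@o for o,d in rs);return np.linalg.solve(A,b)
def proj(P,K,E):
    p=(np.atleast_2d(P)-E[:3,3])@E[:3,:3]; return p[:,:2]/p[:,2:]*K[0,0]+K[:2,2]
HUE=dict(coral=(0,8),yellow=(18,30),green=(50,75),violet=(122,142),pink=(160,178))
def blob(im,col,roi=None,smin=90,vmin=40):
    h=cv2.cvtColor(im,cv2.COLOR_RGB2HSV); a,b=HUE[col]
    m=cv2.inRange(h,(a,smin,vmin),(b,255,255))
    if roi: 
        k=np.zeros_like(m);x0,y0,x1,y1=roi;k[y0:y1,x0:x1]=m[y0:y1,x0:x1];m=k
    m=cv2.morphologyEx(m,cv2.MORPH_CLOSE,np.ones((5,5)))
    c=max(cv2.findContours(m,0,1)[0],key=cv2.contourArea);return c[:,0,:]
def rect(cont,K,E,z):
    P=plane(cont,K,E,z)[:,:2]
    (cx,cy),(w,h),a=cv2.minAreaRect((P*1000).astype(np.float32))
    if w>h: a+=90; w,h=h,w     # a = direction of short side
    return cx,cy,w,h,(a+90)%180-90
E
python3 - <<'E'
from h import *
t=cv2.imread("pics/top0.png")[:,:,::-1];s=cv2.imread("pics/side0.png")[:,:,::-1]
hsv=cv2.cvtColor(t.copy(),cv2.COLOR_RGB2HSV)
for n,p in dict(coral=(370,250),green=(367,198),violet=(415,198),yellow=(419,257),pink=(182,215)).items(): print(n,hsv[p[1]-8:p[1]+9:4,p[0]-12].tolist())
ct=cam("top");cs=cam("side")
R0=dict(coral=(340,225,400,275),green=(340,180,395,220),violet=(390,175,445,225),yellow=(395,235,450,280))
R1=dict(coral=(275,280,325,325),green=(340,275,385,320),violet=(350,312,400,365),yellow=(270,320,322,370))
for n in R0:
    try:
        a=blob(t.copy(),n,R0[n]);b=blob(s.copy(),n,R1[n])
        ca=cv2.minAreaRect(a)[0]
        M=cv2.moments(b);cb=(M["m10"]/M["m00"],M["m01"]/M["m00"])
        print(n,np.array(rect(a,*ct,.010)),ca,"side",np.array(rect(b,*cs,.010)),"tri",tri([ray(ca,*ct),ray(cb,*cs)]))
    except Exception as e: print(n,e)
print("lamp top corners",plane([[142,199],[219,199],[219,262],[141,260]],*ct,.115))
print("marks", plane([[258,205],[330,197],[337,256],[263,262]],*ct,0))
E
python3 -c "
import cv2
i=cv2.imread('pics/top0.png')[150:300,120:340];cv2.imwrite('pics/c1.png',cv2.resize(i,None,fx=3.6,fy=3.6,interpolation=2))"
```

```text
coral [[8, 55, 115], [3, 125, 155], [2, 90, 147], [4, 78, 166], [2, 95, 153]]
green [[61, 73, 136], [62, 47, 152], [62, 50, 152], [60, 45, 129], [61, 70, 135]]
violet [[132, 57, 156], [134, 54, 156], [133, 43, 147], [134, 89, 146], [131, 54, 90]]
yellow [[22, 136, 161], [22, 123, 162], [23, 100, 145], [23, 89, 166], [22, 131, 158]]
pink [[170, 104, 155], [171, 103, 158], [170, 98, 158], [171, 103, 156], [170, 102, 160]]
coral [ 472.4084 -107.0791   59.5754  100.9853   13.1098] (369.3341064453125, 250.3927001953125) side [ 472.5281 -108.9995   60.6593  109.3871   12.735 ] tri [ 0.4729 -0.1074  0.0066]
green max() iterable argument is empty
violet max() iterable argument is empty
yellow [ 455.5931 -245.2447   59.2886  100.8282    8.802 ] (417.9381408691406, 257.21295166015625) side [ 455.7102 -246.8923   59.5523  106.9068    9.0573] tri [ 0.4559 -0.246   0.0061]
lamp top corners [[0.5938 0.5031 0.115 ]
 [0.5975 0.3007 0.115 ]
 [0.4319 0.2959 0.115 ]
 [0.4334 0.4998 0.115 ]]
marks [[ 0.597   0.2131  0.    ]
 [ 0.6239  0.007   0.    ]
 [ 0.455  -0.0159  0.    ]
 [ 0.434   0.1948  0.    ]]
```

View pics/c1.png

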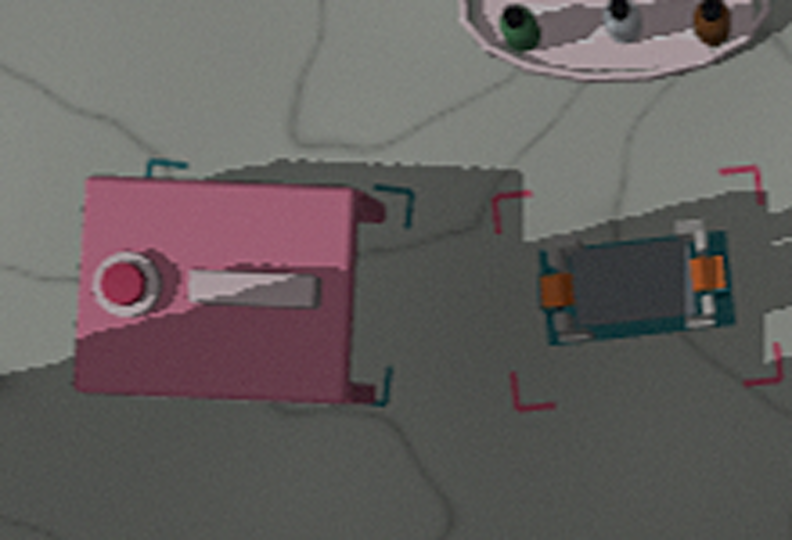

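```bash
cat >> h.py <<'E'
def rel(p,yaw,obs=None):
    "turn first, then shift in the turned tool axes (mm)"
    o=obs or ctrl.get_obs(); y=o["orientation"][2]; d=(np.array(p)-o["tool_pos"])*1000
    dy=(yaw-y+180)%360-180
    Rm=R.from_euler("xyz",[180,0,yaw],degrees=True).as_matrix()
    # tool roll about tool z (down): world yaw falls by roll
    print("roll %.1f  travel"%(-dy),(Rm.T@d).round(1),"dist %.0f"%np.linalg.norm(d)," now",o["tool_pos"],o["orientation"],"t",round(o["clock"],2),"open",round(o["opening"]*1e3,1))
E
python3 - <<'E'
from h import *
t=cv2.imread("pics/top0.png")[:,:,::-1].copy();s=cv2.imread("pics/side0.png")[:,:,::-1].copy()
ct=cam("top");cs=cam("side")
R0=dict(coral=(340,225,400,275),green=(340,180,395,220),violet=(390,175,445,225),yellow=(395,235,450,280))
R1=dict(coral=(275,280,325,325),green=(340,275,385,320),violet=(350,312,400,365),yellow=(270,320,322,370))
for n in ("green","violet"):
    a=blob(t,n,R0[n],35);b=blob(s,n,R1[n],50)
    ca=cv2.minAreaRect(a)[0];M=cv2.moments(b);cb=(M["m10"]/M["m00"],M["m01"]/M["m00"])
    print(n,np.array(rect(a,*ct,.010)),"side",np.array(rect(b,*cs,.010)),"tri",tri([ray(ca,*ct),ray(cb,*cs)]))
print("jar top",plane([[387,148]],*ct,.08),plane([[387,160]],*ct,0))
q=lambda u,v:(120+u/3.6,150+v/3.6)
m=[q(495,197),q(757,169),q(780,381),q(516,408)]
P=plane(m,*ct,0);print(P,P.mean(0))
for a,b in((0,1),(3,2)): d=P[a]-P[b];print(np.degrees(np.arctan2(-d[0],d[1])),np.linalg.norm(d))
rel([P.mean(0)[0],P.mean(0)[1],.23],-84)
E
```

```text
green [619.309  -96.235   60.9999 101.5679  -3.9298] side [619.4908 -98.8788  59.6589 103.625   -3.9173] tri [ 0.62   -0.0966  0.0062]
violet [ 623.3141 -235.1294   61.5341  101.69    -15.3231] side [ 623.5212 -236.9463   59.5264  108.2042  -15.2831] tri [ 0.6238 -0.2359  0.0063]
jar top [[ 0.7501 -0.1447  0.08  ]] [[ 0.7343 -0.1555  0.    ]]
[[ 0.5978  0.2146  0.    ]
 [ 0.6241  0.0062  0.    ]
 [ 0.4554 -0.015   0.    ]
 [ 0.4302  0.1937  0.    ]] [0.5269 0.0999 0.    ]
7.201564020699122 0.20999254391937117
6.88024729694866 0.2102355399428773
roll 62.3  travel [ 553.3 -221.4   17.9] dist 596  now [0.2489 0.6271 0.2479] [179.9268  -0.0097 -21.6508] t 0.15 open 87.9
```

Call:
apply_moves([
  {"travel": [0,0,0],"roll": 7.6,"jaw": 87},
  {"travel": [0,0,0],"roll": 7.6,"jaw": 87},
  {"travel": [0,0,0],"roll": 7.6,"jaw": 87},
  {"travel": [0,0,0],"roll": 7.6,"jaw": 87},
  {"travel": [0,0,0],"roll": 7.7,"jaw": 87},
  {"travel": [0,0,0],"roll": 7.7,"jaw": 87},
  {"travel": [0,0,0],"roll": 7.7,"jaw": 87},
  {"travel": [0,0,0],"roll": 7.8,"jaw": 87},
  {"travel": [0,0,0],"roll": 0,"jaw": 87},
])

```text
clock: 1.05
tool_pos: [0.249, 0.6272, 0.2482]
orientation: [180.0, -0.0, -83.1]
force: [-0.7, 0.2, 0.3]
opening: 0.0869
gripper_force: 0.0
```

```bash
python3 -c "
from h import *
rel([.527,.1,.23],-83)"
```

```text
roll -0.1  travel [ 557.1 -211.7   18.2] dist 596  now [0.249  0.6272 0.2482] [179.9833  -0.0353 -83.0693] t 1.05 open 86.9
```

Call:
apply_moves([
  {"travel": [37,-14,1],"roll": 0,"jaw": 87},
  {"travel": [37,-14,1],"roll": 0,"jaw": 87},
  {"travel": [37,-14,1],"roll": 0,"jaw": 87},
  {"travel": [37,-14,1],"roll": 0,"jaw": 87},
  {"travel": [37,-14,1],"roll": 0,"jaw": 87},
  {"travel": [37,-14,1],"roll": 0,"jaw": 87},
  {"travel": [37,-14,1],"roll": 0,"jaw": 87},
  {"travel": [37,-14,1],"roll": 0,"jaw": 87},
  {"travel": [37,-14,1],"roll": 0,"jaw": 87},
  {"travel": [37,-14,1],"roll": 0,"jaw": 87},
])

```text
clock: 2.05
tool_pos: [0.4338, 0.2759, 0.2387]
orientation: [-180.0, 0.0, -82.7]
force: [0.8, 0.2, -0.5]
opening: 0.0871
gripper_force: 0.0
```

Call:
apply_moves([
  {"travel": [37,-14,1],"roll": 0,"jaw": 87},
  {"travel": [37,-14,1],"roll": 0,"jaw": 87},
  {"travel": [37,-14,1],"roll": 0,"jaw": 87},
  {"travel": [37,-14,1],"roll": 0,"jaw": 87},
  {"travel": [39,-16,4],"roll": 0,"jaw": 87},
  {"travel": [0,0,0],"roll": 0,"jaw": 87},
  {"travel": [0,0,0],"roll": 0,"jaw": 87},
])

```text
clock: 2.75
tool_pos: [0.5279, 0.0996, 0.2302]
orientation: [180.0, -0.0, -82.9]
force: [-0.3, 0.5, 0.4]
opening: 0.0868
gripper_force: 0.0
```

```bash
python3 -c "
from h import *
rel([.527,.1,.23],-83)
im,K,E=shot('wrist','w1.png')"
```

```text
roll 0.1  travel [-0.5  0.8  0.2] dist 1  now [0.5279 0.0996 0.2302] [179.9604  -0.0102 -82.9101] t 2.75 open 86.8
```

View pics/w1.png

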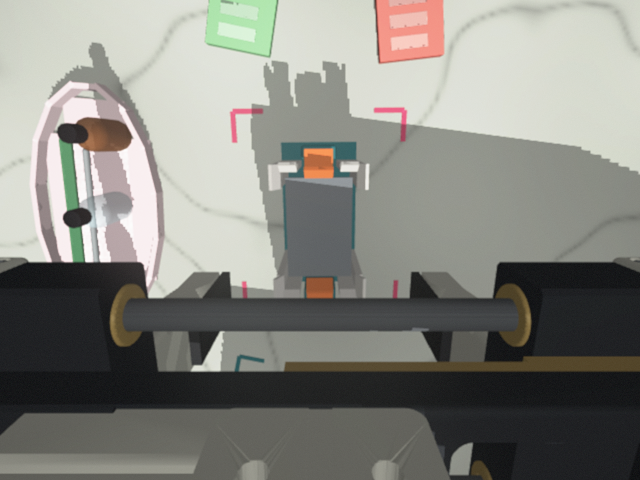

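```bash
python3 - <<'E'
from h import *
im=cv2.imread("pics/w1.png")[:,:,::-1].copy()
o=dict(orientation=[179.96,-.01,-82.91],tool_pos=[.5279,.0996,.2302]);K,E=cam("wrist",o)
P=plane([[232,110],[405,109],[243,282],[397,282]],K,E,0);print(P)
d=P[0]-P[1];print(np.degrees(np.arctan2(d[1],d[0])),np.linalg.norm(d))
c=(P[0]+P[1])/2; a=np.radians(7);print("mag centre from front marks",c+.105*np.array([-np.sin(a),np.cos(a),0]))
# predicted positions of known magazine features, in wrist picture
for nm,(u,v,z) in dict(noseR=(0,-.045,.066),noseL=(0,.045,.066),wellcorner=(.0315,-.0515,.08),foot=(.038,-.075,0),foot2=(-.038,-.075,0)).items():
    p=np.array([.527+u*np.cos(a)-v*np.sin(a),.0999+u*np.sin(a)+v*np.cos(a),z]);print(nm,proj(p,K,E))
print(proj([.6195,-.0962,.01],K,E))
cv2.imwrite("pics/c2.png",cv2.resize(im[100:310,215:425,::-1],None,fx=2.8,fy=2.8,interpolation=2))
E
```

```text
[[ 0.6273  0.0098  0.    ]
 [ 0.4576 -0.0123  0.    ]
 [ 0.6042  0.1905  0.    ]
 [ 0.4326  0.1693  0.    ]]
7.404859233202258 0.17118635311293912
mag centre from front marks [0.5297 0.103  0.    ]
noseR [[321.8125 173.4566]]
noseL [[321.5374 273.1906]]
wellcorner [[282.816 166.597]]
foot [[283.8209 138.1046]]
foot2 [[359.1069 138.2222]]
[[245.2335 -15.7656]]
```

View pics/c2.png

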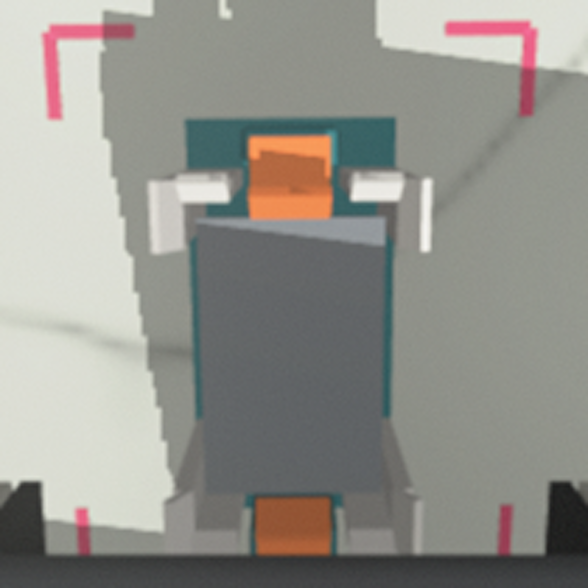

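```bash
python3 - <<'E'
from h import *
o=dict(orientation=[179.96,-.01,-82.91],tool_pos=[.5279,.0996,.2302]);K,E=cam("wrist",o)
im=cv2.imread("pics/w1.png")[:,:,::-1].copy()
def cor(cx,cy,a,u,v):
    a=np.radians(a);return [cx+u*np.cos(a)-v*np.sin(a),cy+u*np.sin(a)+v*np.cos(a),.010]
print("green near",proj([cor(.6194,-.0965,-3.93,s*.03,.05) for s in(1,-1)],K,E).round(1).tolist())
print("coral near",proj([cor(.4724,-.1075,13.1,s*.03,.05) for s in(1,-1)],K,E).round(1).tolist())
g=blob(im,"green",(180,0,300,80),50);c=blob(im,"coral",(350,0,470,80),60)
for b in(g,c):
    s=b.sum(1);d=b[:,0]-b[:,1];print("BR",b[s.argmax()],"BL",b[d.argmin()], "low",b[b[:,1].argmax()])
rel([.4725,-.107+.02,.16],-76.9)
E
```

```text
green near [[205.4, 38.3], [270.1, 52.1]]
coral near [[380.8, 58.4], [445.6, 51.0]]
BR [269  56] BL [205  41] low [265  56]
BR [443  54] BL [379  63] low [379  63]
roll -6.0  travel [170.   96.3  70.4] dist 208  now [0.5277 0.1004 0.2304] [179.9811  -0.0023 -82.8632] t 2.8 open 87.0
```

Call:
apply_moves([
  {"travel": [0,0,0],"roll": -6,"jaw": 87},
  {"travel": [31,17,0],"roll": 0,"jaw": 87},
  {"travel": [31,17,15],"roll": 0,"jaw": 87},
  {"travel": [31,17,30],"roll": 0,"jaw": 87},
  {"travel": [31,17,30],"roll": 0,"jaw": 87},
  {"travel": [31,17,30],"roll": 0,"jaw": 87},
  {"travel": [33,15,30],"roll": 0,"jaw": 87},
  {"travel": [0,0,5],"roll": 0,"jaw": 87},
  {"travel": [0,0,0],"roll": 0,"jaw": 87},
  {"travel": [0,0,0],"roll": 0,"jaw": 87},
])

```text
clock: 3.8
tool_pos: [0.4739, -0.104, 0.0914]
orientation: [-179.9, -0.0, -76.8]
force: [0.4, 0.9, -0.5]
opening: 0.0868
gripper_force: 0.0
```

```bash
python3 -c "
from h import *
rel([.4727,-.1055,.0245],-76.9)
im,K,E=shot('wrist','w2.png')
print(proj([.4724,-.107,.01],K,E))"
```

```text
roll 0.1  travel [ 1.2  1.5 66.9] dist 67  now [ 0.4739 -0.104   0.0914] [-179.9182   -0.0172  -76.8059] t 3.8 open 86.8
[[324.7504 249.1432]]
```

View pics/w2.png

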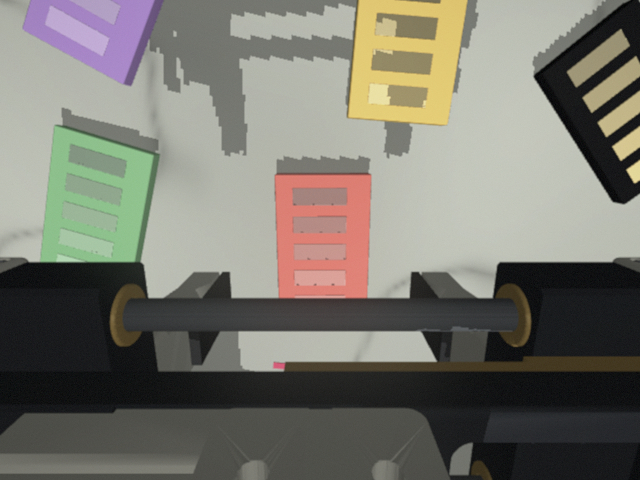

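Coral is centred under the fingers: edges at cols 276–371, far end at row 174. Descending to grip it.

Call:
apply_moves([
  {"travel": [1,1,25],"roll": 0,"jaw": 87},
  {"travel": [0,0,25],"roll": 0,"jaw": 87},
  {"travel": [0,0,10],"roll": 0,"jaw": 87},
  {"travel": [0,0,7],"roll": 0,"jaw": 87},
  {"travel": [0,0,0],"roll": 0,"jaw": 87},
  {"travel": [0,0,0],"roll": 0,"jaw": 40},
  {"travel": [0,0,0],"roll": 0,"jaw": 40},
  {"travel": [0,0,0],"roll": 0,"jaw": 40},
  {"travel": [0,0,0],"roll": 0,"jaw": 40},
  {"travel": [0,0,0],"roll": 0,"jaw": 40},
])

```text
clock: 4.85
tool_pos: [0.4724, -0.1063, 0.024]
orientation: [-180.0, -0.0, -76.9]
force: [-1.6, 1.7, 5.0]
opening: 0.0596
gripper_force: 30.0
```

Call:
apply_moves([
  {"travel": [0,0,0],"roll": 0,"jaw": 40},
  {"travel": [0,0,0],"roll": 0,"jaw": 40},
  {"travel": [0,0,0],"roll": 0,"jaw": 40},
])

```text
clock: 5.15
tool_pos: [0.4724, -0.1063, 0.024]
orientation: [-180.0, -0.0, -76.9]
force: [-1.2, 1.3, 5.9]
opening: 0.0595
gripper_force: 30.0
```

Call:
apply_moves([
  {"travel": [0,0,-20],"roll": 0,"jaw": 40},
  {"travel": [0,0,-35],"roll": 0,"jaw": 40},
  {"travel": [0,0,-40],"roll": 3,"jaw": 40},
  {"travel": [0,0,-31],"roll": 3.1,"jaw": 40},
  {"travel": [-33,-14,0],"roll": 0,"jaw": 40},
  {"travel": [-34,-14,0],"roll": 0,"jaw": 40},
  {"travel": [-34,-14,0],"roll": 0,"jaw": 40},
  {"travel": [-34,-14,0],"roll": 0,"jaw": 40},
  {"travel": [-34,-14,0],"roll": 0,"jaw": 40},
  {"travel": [-32,-12,0],"roll": 0,"jaw": 40},
])

```text
clock: 6.15
tool_pos: [0.5292, 0.1047, 0.1494]
orientation: [180.0, -0.0, -83.0]
force: [1.0, -0.2, -0.7]
opening: 0.0593
gripper_force: 30.0
```

Call:
apply_moves([
  {"travel": [0,0,0],"roll": 0,"jaw": 40},
  {"travel": [0,0,0],"roll": 0,"jaw": 40},
  {"travel": [0,0,0],"roll": 0,"jaw": 40},
])

```text
clock: 6.45
tool_pos: [0.5286, 0.1025, 0.1492]
orientation: [179.9, -0.0, -83.1]
force: [-0.7, -0.1, -0.6]
opening: 0.0598
gripper_force: 30.0
```

```bash
python3 -c "
from h import *
rel([.529,.102,.15],-83)
im,K,E=shot('wrist','w3.png')
cv2.imwrite('pics/c3.png',cv2.resize(im[90:320,190:450,::-1],None,fx=2.5,fy=2.5,interpolation=2))"
```

```text
roll -0.1  travel [ 0.6 -0.4 -0.8] dist 1  now [0.5286 0.1025 0.1492] [179.9425  -0.0146 -83.0659] t 6.45 open 59.8
```

View pics/c3.png

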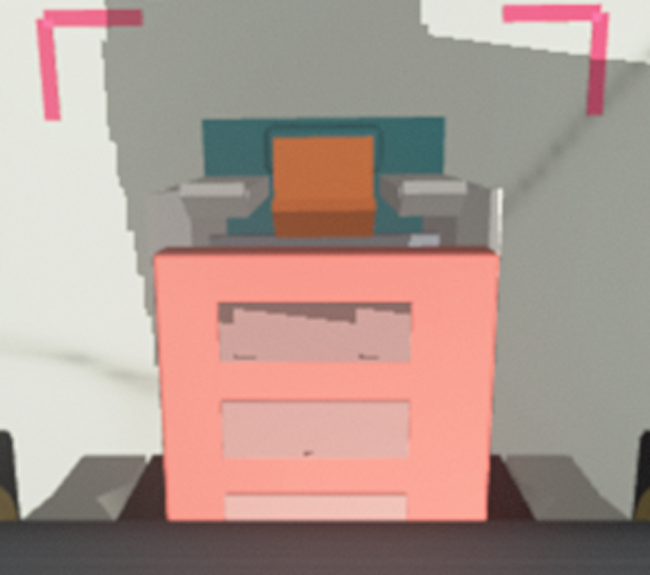

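Tile and magazine agree laterally to about 0.5 mm (tile centre col 320.8, catch centre col 319.6) and lengthways to under 1 mm. The tile needs about 1° of turn. Lowering it.

Call:
apply_moves([
  {"travel": [0,-0.5,10],"roll": -1,"jaw": 40},
  {"travel": [0,0,10],"roll": 0,"jaw": 40},
  {"travel": [0,0,10],"roll": 0,"jaw": 40},
  {"travel": [0,0,7],"roll": 0,"jaw": 40},
  {"travel": [0,0,5],"roll": 0,"jaw": 40},
  {"travel": [0,0,4],"roll": 0,"jaw": 40},
  {"travel": [0,0,2],"roll": 0,"jaw": 40},
  {"travel": [0,0,2],"roll": 0,"jaw": 40},
  {"travel": [0,0,0],"roll": 0,"jaw": 40},
  {"travel": [0,0,0],"roll": 0,"jaw": 40},
])

```text
clock: 7.5
tool_pos: [0.5294, 0.1031, 0.0995]
orientation: [180.0, -0.0, -82.1]
force: [-0.8, -1.3, -0.8]
opening: 0.0594
gripper_force: 30.0
```

Call:
apply_moves([
  {"travel": [0,0,2],"roll": 0,"jaw": 40},
  {"travel": [0,0,2],"roll": 0,"jaw": 40},
  {"travel": [0,0,2],"roll": 0,"jaw": 40},
  {"travel": [0,0,2],"roll": 0,"jaw": 40},
  {"travel": [0,0,1],"roll": 0,"jaw": 40},
  {"travel": [0,0,0],"roll": 0,"jaw": 40},
])

```text
clock: 8.1
tool_pos: [0.5297, 0.1033, 0.0902]
orientation: [180.0, 0.0, -82.0]
force: [-2.0, -0.3, -1.2]
opening: 0.0599
gripper_force: 30.0
```

Call:
apply_moves([
  {"travel": [0,0,2],"roll": 0,"jaw": 40},
  {"travel": [0,0,2],"roll": 0,"jaw": 40},
  {"travel": [0,0,2],"roll": 0,"jaw": 40},
  {"travel": [0,0,1],"roll": 0,"jaw": 40},
  {"travel": [0,0,0],"roll": 0,"jaw": 40},
])

```text
clock: 8.6
tool_pos: [0.5297, 0.1032, 0.084]
orientation: [-180.0, -0.0, -82.0]
force: [-3.9, -0.2, 6.3]
opening: 0.0596
gripper_force: 30.0
```

Call:
apply_moves([
  {"travel": [0,0,2],"roll": 0,"jaw": 40},
  {"travel": [0,0,2],"roll": 0,"jaw": 40},
  {"travel": [0,0,2],"roll": 0,"jaw": 40},
  {"travel": [0,0,2],"roll": 0,"jaw": 40},
  {"travel": [0,0,1],"roll": 0,"jaw": 40},
  {"travel": [0,0,0],"roll": 0,"jaw": 40},
])

```text
clock: 9.2
tool_pos: [0.5297, 0.1032, 0.0751]
orientation: [-180.0, -0.0, -82.0]
force: [-4.1, -1.2, 8.5]
opening: 0.0595
gripper_force: 30.0
```

```bash
python3 -c "
from h import *
rel([.529,.102,.075],-82)
im,K,E=shot('wrist','w4.png');s=shot('side','s4.png')[0]
a=cv2.resize(im[90:320,190:450,::-1],(400,354));b=cv2.resize(s[200:290,270:372,::-1],(400,354),interpolation=2)
cv2.imwrite('pics/c4.png',np.hstack([a,b]))"
```

```text
roll -0.0  travel [1.1 0.9 0.1] dist 1  now [0.5297 0.1032 0.0751] [-179.9838   -0.0028  -82.0342] t 9.2 open 59.5
```

View pics/c4.png

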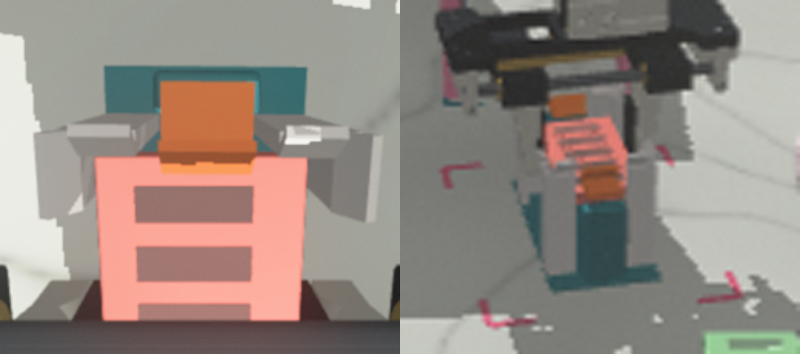

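The nose now overlaps the tile's end (crop 207,165), with 8.5 N on the tool. Press 0.5 mm more, release, rise and look.

Call:
apply_moves([
  {"travel": [0,0,0.5],"roll": 0,"jaw": 40},
  {"travel": [0,0,0],"roll": 0,"jaw": 40},
  {"travel": [0,0,0],"roll": 0,"jaw": 64},
  {"travel": [0,0,0],"roll": 0,"jaw": 70},
  {"travel": [0,0,0],"roll": 0,"jaw": 76},
  {"travel": [0,0,0],"roll": 0,"jaw": 80},
  {"travel": [0,0,-20],"roll": 0,"jaw": 80},
  {"travel": [0,0,-30],"roll": 0,"jaw": 80},
  {"travel": [0,0,-40],"roll": 0,"jaw": 87},
  {"travel": [0,0,-40],"roll": 0,"jaw": 87},
])

```text
clock: 10.3
tool_pos: [0.5294, 0.103, 0.2051]
orientation: [180.0, -0.0, -82.0]
force: [0.8, 0.8, -0.3]
opening: 0.086
gripper_force: 0.0
```

```bash
python3 -c "
from h import *
rel([.6195,-.0835,.0924],-94)
im,K,E=shot('wrist','w5.png')
cv2.imwrite('pics/c5.png',cv2.resize(im[0:320,150:470,::-1],None,fx=1.8,fy=1.8,interpolation=2))"
```

```text
roll 12.0  travel [ 179.8 -102.9  112.7] dist 236  now [0.5294 0.103  0.2051] [179.9526  -0.0237 -82.0418] t 10.3 open 86.0
```

View pics/c5.png

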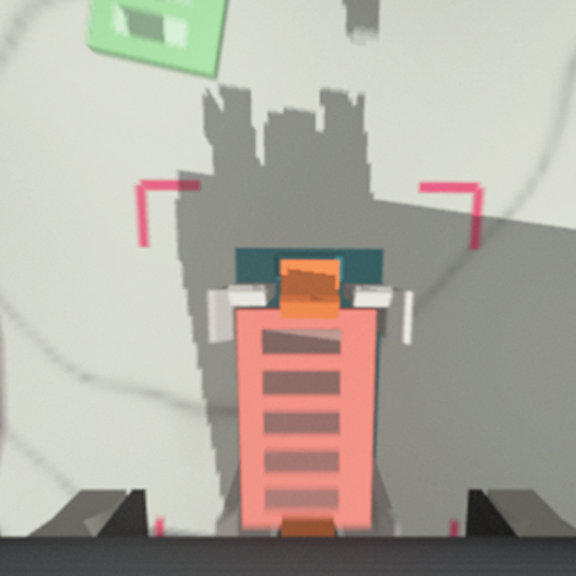

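Coral is latched: both orange noses lie over its ends, at (310,305) and (307,530) in the crop. Green is next, gripped 13 mm off centre towards +y to clear the jar.

Call:
apply_moves([
  {"travel": [0,0,0],"roll": 6,"jaw": 87},
  {"travel": [0,0,0],"roll": 5.9,"jaw": 87},
  {"travel": [30,-17,0],"roll": 0,"jaw": 87},
  {"travel": [30,-17,13],"roll": 0,"jaw": 87},
  {"travel": [30,-17,25],"roll": 0,"jaw": 87},
  {"travel": [30,-17,25],"roll": 0,"jaw": 87},
  {"travel": [30,-17,25],"roll": 0,"jaw": 87},
  {"travel": [28,-19,25],"roll": 0,"jaw": 87},
  {"travel": [0,0,0],"roll": 0,"jaw": 87},
  {"travel": [0,0,0],"roll": 0,"jaw": 87},
])

```text
clock: 11.35
tool_pos: [0.6207, -0.0825, 0.0896]
orientation: [179.9, -0.0, -94.0]
force: [0.4, 0.9, 1.4]
opening: 0.0871
gripper_force: 0.0
```

```bash
cat >> h.py <<'E'
def near(col,smin,save,roi=(130,0,520,262)):
    "tile under the gripper, in tool axes (mm): edge line fits of the visible part"
    o=ctrl.get_obs();im,K,E=shot("wrist",save); b=blob(im,col,roi,smin)
    T=np.eye(4);T[:3,:3]=R.from_euler("xyz",o["orientation"],degrees=True).as_matrix();T[:3,3]=o["tool_pos"]
    P=plane(b,K,E,.010); P=((P-T[:3,3])@T[:3,:3])*1000
    r=cv2.minAreaRect(P[:,:2].astype(np.float32)); front=P[:,0].max()
    s=P[(P[:,0]<front-25)]; L=s[s[:,1]<np.median(s[:,1])];
    m=s[:,1].min(),s[:,1].max()
    print("rect",np.array(r[0]),np.array(r[1]),round(r[2],2),"front",front.round(1),"sides",np.array(m))
E
python3 -c "
from h import *
rel([.621,-.082,.0245],-93.9)
near('green',35,'w6.png')"
```

```text
roll -0.1  travel [-0.5 -0.2 65.1] dist 65  now [ 0.6207 -0.0825  0.0896] [179.8667  -0.0355 -94.0445] t 11.35 open 87.1
rect [28.0411 -1.461 ] [60.1685 66.6931] 89.76 front 61.4 sides [-31.4467  28.6946]
```

Call:
apply_moves([
  {"travel": [-4,-1,20],"roll": 0,"jaw": 87},
  {"travel": [0,0,20],"roll": 0,"jaw": 87},
  {"travel": [0,0,15],"roll": 0,"jaw": 87},
  {"travel": [0,0,9.5],"roll": 0,"jaw": 87},
  {"travel": [0,0,0],"roll": 0,"jaw": 87},
  {"travel": [0,0,0],"roll": 0,"jaw": 40},
  {"travel": [0,0,0],"roll": 0,"jaw": 40},
  {"travel": [0,0,0],"roll": 0,"jaw": 40},
  {"travel": [0,0,0],"roll": 0,"jaw": 40},
  {"travel": [0,0,0],"roll": 0,"jaw": 40},
])

```text
clock: 12.4
tool_pos: [0.6227, -0.0776, 0.0272]
orientation: [-180.0, 0.0, -93.9]
force: [-1.2, 0.3, 3.3]
opening: 0.0595
gripper_force: 30.0
```

Call:
apply_moves([
  {"travel": [0,0,0],"roll": 0,"jaw": 40},
  {"travel": [0,0,0],"roll": 0,"jaw": 40},
  {"travel": [0,0,-10],"roll": 0,"jaw": 40},
  {"travel": [0,0,-30],"roll": 0,"jaw": 40},
  {"travel": [0,0,-40],"roll": 0,"jaw": 40},
  {"travel": [0,0,-45],"roll": -6,"jaw": 40},
  {"travel": [0,0,0],"roll": -6,"jaw": 40},
  {"travel": [0,0,0],"roll": 0,"jaw": 40},
])

```text
clock: 13.2
tool_pos: [0.623, -0.0775, 0.1536]
orientation: [-179.8, 0.0, -81.9]
force: [-0.8, -0.3, -1.1]
opening: 0.0592
gripper_force: 3.0
```

```bash
python3 -c "
from h import *
rel([.5297,.1032,.15],-82)
o=ctrl.get_obs()
im,K,E=shot('wrist','w7.png')
b=blob(im,'green',(130,0,520,262),35)
T=R.from_euler('xyz',o['orientation'],degrees=True).as_matrix()
P=((plane(b,K,E,o['tool_pos'][2]-.014)-o['tool_pos'])@T)*1000
print(cv2.minAreaRect(P[:,:2].astype(np.float32)),P.max(0))
"
```

```text
roll 0.1  travel [-191.9   67.2    3.6] dist 203  now [ 0.623  -0.0775  0.1536] [-179.8146    0.0176  -81.8708] t 13.2 open 59.2
((41.894439697265625, -0.5236644744873047), (49.679420471191406, 58.28288269042969), 0.30520156025886536) [66.8017 28.686  14.0909]
```

The grip reads 3 N, so this is the slackening. I'll hold still and check again.

Call:
apply_moves([
  {"travel": [0,0,0],"roll": 0,"jaw": 40},
  {"travel": [0,0,0],"roll": 0,"jaw": 40},
  {"travel": [0,0,0],"roll": 0,"jaw": 40},
  {"travel": [0,0,0],"roll": 0,"jaw": 40},
])

```text
clock: 13.65
tool_pos: [0.6222, -0.0776, 0.1509]
orientation: [179.9, -0.0, -82.0]
force: [-0.6, -0.3, -0.6]
opening: 0.0591
gripper_force: 30.0
```

```bash
cat >> h.py <<'E'
def held(col,smin,save,dz):
    "visible part of the held tile in tool axes (mm), its top dz under the TCP; sides at several stations"
    o=ctrl.get_obs(); im,K,E=shot('wrist',save); b=blob(im,col,(130,0,520,262),smin)
    T=R.from_euler('xyz',o['orientation'],degrees=True).as_matrix()
    P=((plane(b,K,E,o['tool_pos'][2]-dz)-o['tool_pos'])@T)*1000
    f=P[:,0].max(); print("front",f.round(1),"grip",o["gripper_force"])
    for a in(3,15,27,39):
        s=P[abs(P[:,0]-f+a)<3]; print(a,s[:,1].min().round(1),s[:,1].max().round(1),"w",np.ptp(s[:,1]).round(1))
E
python3 -c "
from h import *
rel([.5297,.1032,.15],-82)
held('green',35,'w8.png',.0172)"
```

```text
roll 0.0  travel [-192.    66.4    0.9] dist 203  now [ 0.6222 -0.0776  0.1509] [179.9281  -0.0039 -81.9789] t 13.65 open 59.1
front 66.8 grip 29.996987879276276
3 -30.0 29.2 w 59.3
15 -30.2 29.3 w 59.5
27 -30.3 29.1 w 59.4
39 -30.4 29.2 w 59.5
```

Call:
apply_moves([
  {"travel": [-30,9.5,0],"roll": 0,"jaw": 40},
  {"travel": [-30,9.5,0],"roll": 0,"jaw": 40},
  {"travel": [-30,9.5,0],"roll": 0,"jaw": 40},
  {"travel": [-30,9.5,0],"roll": 0,"jaw": 40},
  {"travel": [-30,9.5,0],"roll": 0,"jaw": 40},
  {"travel": [-30,9.5,0],"roll": 0,"jaw": 40},
  {"travel": [-28,9.5,0],"roll": 0,"jaw": 40},
  {"travel": [0,0,0],"roll": 0,"jaw": 40},
  {"travel": [0,0,0],"roll": 0,"jaw": 40},
  {"travel": [0,0,0],"roll": 0,"jaw": 40},
])

```text
clock: 14.7
tool_pos: [0.5276, 0.1187, 0.1515]
orientation: [180.0, -0.0, -82.0]
force: [0.6, -0.2, -0.9]
opening: 0.0595
gripper_force: 30.0
```

```bash
python3 -c "
from h import *
rel([.5274,.1194,.15],-82)
held('green',35,'w9.png',.0172)
im=cv2.imread('pics/w9.png')[:,:,::-1].copy()
o=ctrl.get_obs();K,E=cam('wrist',o)
h=cv2.cvtColor(im,cv2.COLOR_RGB2HSV);m=cv2.inRange(h,(7,150,80),(16,255,255));m[:100]=0;m[262:]=0
c=max(cv2.findContours(m,0,1)[0],key=cv2.contourArea)[:,0];print('orange',c.min(0),c.max(0))
"
```

```text
roll 0.0  travel [-0.7  0.1  1.5] dist 2  now [0.5276 0.1187 0.1515] [179.9976  -0.006  -81.9613] t 14.7 open 59.5
front 67.2 grip 29.99666064977646
3 -30.3 29.2 w 59.5
15 -30.3 29.4 w 59.7
27 -30.3 29.4 w 59.7
39 -30.4 29.2 w 59.7
orange [303 117] [343 147]
```

Call:
apply_moves([
  {"travel": [-1.2,0,12],"roll": 0,"jaw": 40},
  {"travel": [0,0,12],"roll": 0,"jaw": 40},
  {"travel": [0,0,8],"roll": 0,"jaw": 40},
  {"travel": [0,0,6],"roll": 0,"jaw": 40},
  {"travel": [0,0,5],"roll": 0,"jaw": 40},
  {"travel": [0,0,4.5],"roll": 0,"jaw": 40},
  {"travel": [0,0,0],"roll": 0,"jaw": 40},
  {"travel": [0,0,0],"roll": 0,"jaw": 40},
])

```text
clock: 15.55
tool_pos: [0.5272, 0.1202, 0.1041]
orientation: [180.0, -0.0, -81.9]
force: [-0.7, 0.3, -1.1]
opening: 0.0592
gripper_force: 30.0
```

Call:
apply_moves([
  {"travel": [0,0,0],"roll": 0,"jaw": 63},
  {"travel": [0,0,0],"roll": 0,"jaw": 70},
  {"travel": [0,0,0],"roll": 0,"jaw": 78},
  {"travel": [0,0,0],"roll": 0,"jaw": 78},
  {"travel": [5,0,0],"roll": 0,"jaw": 78},
  {"travel": [6,0,1],"roll": 0,"jaw": 78},
  {"travel": [6,0,1],"roll": 0,"jaw": 78},
  {"travel": [0,0,1],"roll": 0,"jaw": 78},
  {"travel": [0,0,0],"roll": 0,"jaw": 78},
])

```text
clock: 16.45
tool_pos: [0.5296, 0.103, 0.1009]
orientation: [180.0, -0.0, -82.0]
force: [-0.5, -0.0, -0.2]
opening: 0.0781
gripper_force: 0.0
```

```bash
python3 -c "
from h import *
rel([.5297,.1032,.1],-82)
o=ctrl.get_obs()
held('green',35,'w10.png',o['tool_pos'][2]-.086)"
```

```text
roll 0.0  travel [-0.2 -0.1  0.9] dist 1  now [0.5296 0.103  0.1009] [179.9816  -0.0057 -81.9883] t 16.45 open 78.1
front 50.5 grip 0.0
3 -30.0 29.6 w 59.6
15 -30.1 29.3 w 59.5
27 -30.3 29.4 w 59.7Traceback (most recent call last):
  File "<string>", line 5, in <module>
    held('green',35,'w10.png',o['tool_pos'][2]-.086)
    ~~~~^^^^^^^^^^^^^^^^^^^^^^^^^^^^^^^^^^^^^^^^^^^^
  File "h.py", line 60, in held
    s=P[abs(P[:,0]-f+a)<3]; print(a,s[:,1].min().round(1),s[:,1].max().round(1),"w",np.ptp(s[:,1]).round(1))
                                    ~~~~~~~~~~^^
    return umr_minimum(a, axis, None, out, keepdims, initial, where)
ValueError: zero-size array to reduction operation minimum which has no identity
```

Green lies level on the ramps and is centred. Regrip at the middle and press.

Call:
apply_moves([
  {"travel": [0,0,2],"roll": 0,"jaw": 78},
  {"travel": [0,0,0],"roll": 0,"jaw": 40},
  {"travel": [0,0,0],"roll": 0,"jaw": 40},
  {"travel": [0,0,0],"roll": 0,"jaw": 40},
  {"travel": [0,0,0],"roll": 0,"jaw": 40},
  {"travel": [0,0,2],"roll": 0,"jaw": 40},
  {"travel": [0,0,2],"roll": 0,"jaw": 40},
  {"travel": [0,0,2],"roll": 0,"jaw": 40},
  {"travel": [0,0,2],"roll": 0,"jaw": 40},
  {"travel": [0,0,2],"roll": 0,"jaw": 40},
])

```text
clock: 17.5
tool_pos: [0.53, 0.103, 0.09]
orientation: [-180.0, -0.0, -81.9]
force: [-2.2, -1.0, 6.7]
opening: 0.0597
gripper_force: 30.0
```

Call:
apply_moves([
  {"travel": [0,0,2],"roll": 0,"jaw": 40},
  {"travel": [0,0,2],"roll": 0,"jaw": 40},
  {"travel": [0,0,2],"roll": 0,"jaw": 40},
  {"travel": [0,0,2],"roll": 0,"jaw": 40},
  {"travel": [0,0,2],"roll": 0,"jaw": 40},
  {"travel": [0,0,2],"roll": 0,"jaw": 40},
  {"travel": [0,0,2],"roll": 0,"jaw": 40},
  {"travel": [0,0,1],"roll": 0,"jaw": 40},
  {"travel": [0,0,0],"roll": 0,"jaw": 40},
  {"travel": [0,0,0],"roll": 0,"jaw": 40},
])

```text
clock: 18.5
tool_pos: [0.5299, 0.1032, 0.0749]
orientation: [-180.0, -0.0, -81.9]
force: [-2.1, -1.1, 7.8]
opening: 0.0595
gripper_force: 30.0
```

```bash
python3 -c "
from h import *
rel([.5297,.1032,.074],-82)
o=ctrl.get_obs();print(o['force'])
im,K,E=shot('wrist','w11.png')
cv2.imwrite('pics/c11.png',cv2.resize(im[90:290,190:450,::-1],None,fx=2.5,fy=2.5,interpolation=2))"
```

```text
roll 0.1  travel [-0.1  0.2  0.9] dist 1  now [0.5299 0.1032 0.0749] [-179.9621   -0.0232  -81.9235] t 18.5 open 59.5
[-2.0784 -1.0776  7.8293]
```

Call:
apply_moves([
  {"travel": [0,0,1],"roll": 0,"jaw": 40},
  {"travel": [0,0,0.5],"roll": 0,"jaw": 40},
  {"travel": [0,0,0],"roll": 0,"jaw": 40},
  {"travel": [0,0,0],"roll": 0,"jaw": 40},
  {"travel": [0,0,0],"roll": 0,"jaw": 64},
  {"travel": [0,0,0],"roll": 0,"jaw": 70},
  {"travel": [0,0,0],"roll": 0,"jaw": 76},
  {"travel": [0,0,0],"roll": 0,"jaw": 80},
  {"travel": [0,0,-20],"roll": 0,"jaw": 80},
  {"travel": [0,0,-30],"roll": 0,"jaw": 80},
])

```text
clock: 19.55
tool_pos: [0.5284, 0.1027, 0.1213]
orientation: [179.8, -0.1, -82.0]
force: [1.6, 0.4, 0.0]
opening: 0.0798
gripper_force: 0.0
```

Call:
apply_moves([
  {"travel": [0,0,-40],"roll": 0,"jaw": 87},
  {"travel": [0,0,-40],"roll": 0,"jaw": 87},
  {"travel": [0,0,0],"roll": 0,"jaw": 87},
  {"travel": [0,0,0],"roll": 0,"jaw": 87},
])

```text
clock: 19.95
tool_pos: [0.5299, 0.1037, 0.2034]
orientation: [-179.9, 0.1, -81.9]
force: [-0.1, -0.4, -0.3]
opening: 0.0872
gripper_force: 0.0
```

```bash
cat >> h.py <<'E'
def latched(col,smin,save):
    "width of the tile in the magazine if its top were at 66 mm: 60 when latched, about 67 when on the ramps"
    o=ctrl.get_obs(); im,K,E=shot('wrist',save); b=blob(im,col,(200,100,440,262),smin)
    T=R.from_euler('xyz',o['orientation'],degrees=True).as_matrix()
    P=((plane(b,K,E,.066)-o['tool_pos'])@T)*1000
    f=P[:,0].max(); print("front",f.round(1))
    for a in range(4,80,10):
        s=P[abs(P[:,0]-f+a)<4]
        if len(s): print(a,s[:,1].min().round(1),s[:,1].max().round(1),"w",np.ptp(s[:,1]).round(1))
    # pixels of tile colour inside the nose footprint tell an end not caught
    print("nose px",proj([o['tool_pos']+T@np.array([.045,0,o['tool_pos'][2]-.066])],K,E))
    cc=cv2.cvtColor(im,cv2.COLOR_RGB2HSV); m=cv2.inRange(cc,(7,150,80),(16,255,255));m[262:]=0
    c=max(cv2.findContours(m,0,1)[0],key=cv2.contourArea)[:,0];print("orange",c.min(0),c.max(0),"tile first row",b[:,1].min())
E
python3 -c "
from h import *
latched('green',35,'w12.png')
im=cv2.imread('pics/w12.png')
rel([.6235,-.234,.0900],-105.3)"
```

```text
front 50.8
4 -29.4 30.3 w 59.7
14 -29.7 30.4 w 60.2
24 -30.0 30.1 w 60.1
34 -30.1 30.3 w 60.4
44 -29.7 29.8 w 59.5
54 -30.0 30.1 w 60.1
64 -30.3 29.6 w 59.8
74 -30.4 29.8 w 60.2
nose px [[320.9739 175.6485]]
orange [308 143] [339 174] tile first row 168
roll 23.3  travel [ 300.5 -179.9  112.2] dist 368  now [0.5292 0.1033 0.2022] [179.9835   0.0237 -81.9629] t 20.0 open 86.8
```

Call:
apply_moves([
  {"travel": [0,0,0],"roll": 7.8,"jaw": 87},
  {"travel": [0,0,0],"roll": 7.8,"jaw": 87},
  {"travel": [0,0,0],"roll": 7.7,"jaw": 87},
  {"travel": [37,-22,0],"roll": 0,"jaw": 87},
  {"travel": [38,-22,0],"roll": 0,"jaw": 87},
  {"travel": [38,-23,5],"roll": 0,"jaw": 87},
  {"travel": [38,-23,20],"roll": 0,"jaw": 87},
  {"travel": [38,-23,20],"roll": 0,"jaw": 87},
  {"travel": [38,-22,20],"roll": 0,"jaw": 87},
  {"travel": [37,-22,20],"roll": 0,"jaw": 87},
])

```text
clock: 21.0
tool_pos: [0.6109, -0.1944, 0.1147]
orientation: [179.8, -0.0, -105.3]
force: [1.6, 0.4, 0.5]
opening: 0.087
gripper_force: 0.0
```

Call:
apply_moves([
  {"travel": [36,-22,27],"roll": 0,"jaw": 87},
  {"travel": [0,0,0],"roll": 0,"jaw": 87},
  {"travel": [0,0,0],"roll": 0,"jaw": 87},
])

```text
clock: 21.3
tool_pos: [0.6216, -0.2341, 0.0872]
orientation: [179.7, -0.1, -105.4]
force: [-0.1, -0.0, -0.1]
opening: 0.0867
gripper_force: 0.0
```

```bash
python3 -c "
from h import *
rel([.6235,-.234,.0245],-105.3)
near('violet',35,'w13.png')"
```

```text
roll -0.1  travel [-0.5 -1.8 62.7] dist 63  now [ 0.6216 -0.2341  0.0872] [ 179.6804   -0.0515 -105.3837] t 21.3 open 86.7
rect [21.9662 -3.7722] [52.8914 59.8848] 0.07 front 48.4 sides [-33.7375  26.1511]
```

Call:
apply_moves([
  {"travel": [-1.5,-3,20],"roll": 0,"jaw": 87},
  {"travel": [0,0,20],"roll": 0,"jaw": 87},
  {"travel": [0,0,15],"roll": 0,"jaw": 87},
  {"travel": [0,0,8],"roll": 0,"jaw": 87},
  {"travel": [0,0,0],"roll": 0,"jaw": 87},
  {"travel": [0,0,0],"roll": 0,"jaw": 40},
  {"travel": [0,0,0],"roll": 0,"jaw": 40},
  {"travel": [0,0,0],"roll": 0,"jaw": 40},
  {"travel": [0,0,0],"roll": 0,"jaw": 40},
  {"travel": [0,0,0],"roll": 0,"jaw": 40},
])

```text
clock: 22.35
tool_pos: [0.6269, -0.2325, 0.0282]
orientation: [-180.0, 0.0, -105.2]
force: [-0.6, 0.6, 3.5]
opening: 0.0593
gripper_force: 30.0
```

Call:
apply_moves([
  {"travel": [0,0,0],"roll": 0,"jaw": 40},
  {"travel": [0,0,0],"roll": 0,"jaw": 40},
  {"travel": [0,0,-10],"roll": 0,"jaw": 40},
  {"travel": [0,0,-30],"roll": 0,"jaw": 40},
  {"travel": [0,0,-40],"roll": -7.8,"jaw": 40},
  {"travel": [0,0,-45],"roll": -7.8,"jaw": 40},
  {"travel": [0,0,0],"roll": -7.7,"jaw": 40},
  {"travel": [0,0,0],"roll": 0,"jaw": 40},
  {"travel": [0,0,0],"roll": 0,"jaw": 40},
])

```text
clock: 23.25
tool_pos: [0.626, -0.2322, 0.1519]
orientation: [179.9, 0.0, -82.2]
force: [-0.6, -0.3, -1.7]
opening: 0.0589
gripper_force: 30.0
```

```bash
python3 -c "
from h import *
rel([.5297,.1032,.15],-82)
held('violet',35,'w14.png',.0145)"
```

```text
roll -0.2  travel [-345.5   48.7    1.9] dist 349  now [ 0.626  -0.2322  0.1519] [179.9286   0.0412 -82.1904] t 23.25 open 58.9
front 52.3 grip 29.999564588069916
3 -29.7 28.1 w 57.8
15 -29.8 28.2 w 58.0
27 -29.7 28.3 w 57.9Traceback (most recent call last):
  File "<string>", line 4, in <module>
    held('violet',35,'w14.png',.0145)
    ~~~~^^^^^^^^^^^^^^^^^^^^^^^^^^^^^
  File "h.py", line 60, in held
    s=P[abs(P[:,0]-f+a)<3]; print(a,s[:,1].min().round(1),s[:,1].max().round(1),"w",np.ptp(s[:,1]).round(1))
                                    ~~~~~~~~~~^^
    return umr_minimum(a, axis, None, out, keepdims, initial, where)
ValueError: zero-size array to reduction operation minimum which has no identity
```

Call:
apply_moves([
  {"travel": [-25,4,0],"roll": -0.2,"jaw": 40},
  {"travel": [-35,5,0],"roll": 0,"jaw": 40},
  {"travel": [-35,5,0],"roll": 0,"jaw": 40},
  {"travel": [-35,5,0],"roll": 0,"jaw": 40},
  {"travel": [-35,5,0],"roll": 0,"jaw": 40},
  {"travel": [-35,5,0],"roll": 0,"jaw": 40},
  {"travel": [-35,5,0],"roll": 0,"jaw": 40},
  {"travel": [-35,5,0],"roll": 0,"jaw": 40},
  {"travel": [-35,5,0],"roll": 0,"jaw": 40},
  {"travel": [-30,4,0],"roll": 0,"jaw": 40},
])

```text
clock: 24.3
tool_pos: [0.53, 0.0935, 0.1515]
orientation: [179.9, -0.0, -81.9]
force: [0.7, -0.2, -0.0]
opening: 0.0593
gripper_force: 30.0
```

Call:
apply_moves([
  {"travel": [-12,1,0],"roll": 0,"jaw": 40},
  {"travel": [0,0,0],"roll": 0,"jaw": 40},
  {"travel": [0,0,0],"roll": 0,"jaw": 40},
])

```text
clock: 24.6
tool_pos: [0.5283, 0.1036, 0.152]
orientation: [179.9, -0.0, -81.8]
force: [0.6, -0.5, -0.1]
opening: 0.0589
gripper_force: 30.0
```

```bash
sed -i 's/    for a in(3,15,27,39):/    for a in(3,15,25):/' h.py; python3 -c "
from h import *
rel([.5297,.1032,.15],-82)
held('violet',35,'w15.png',.0182)"
```

```text
roll 0.2  travel [ 0.6 -1.4  2. ] dist 2  now [0.5283 0.1036 0.152 ] [179.9213  -0.0352 -81.7834] t 24.6 open 58.9
front 52.3 grip 29.999844431877136
3 -30.5 29.1 w 59.6
15 -30.6 29.2 w 59.8
25 -30.6 29.2 w 59.8
```

Call:
apply_moves([
  {"travel": [-1.4,-1.1,12],"roll": 0.2,"jaw": 40},
  {"travel": [0,0,12],"roll": 0,"jaw": 40},
  {"travel": [0,0,8],"roll": 0,"jaw": 40},
  {"travel": [0,0,6],"roll": 0,"jaw": 40},
  {"travel": [0,0,5],"roll": 0,"jaw": 40},
  {"travel": [0,0,4],"roll": 0,"jaw": 40},
  {"travel": [0,0,0],"roll": 0,"jaw": 40},
  {"travel": [0,0,0],"roll": 0,"jaw": 40},
])

```text
clock: 25.45
tool_pos: [0.5291, 0.1054, 0.1056]
orientation: [180.0, -0.0, -82.0]
force: [-0.6, -1.1, -1.0]
opening: 0.0595
gripper_force: 30.0
```

Call:
apply_moves([
  {"travel": [0,0,0],"roll": 0,"jaw": 63},
  {"travel": [0,0,0],"roll": 0,"jaw": 70},
  {"travel": [0,0,0],"roll": 0,"jaw": 78},
  {"travel": [0,0,0],"roll": 0,"jaw": 78},
  {"travel": [2,0,2],"roll": 0,"jaw": 78},
  {"travel": [0,0,2],"roll": 0,"jaw": 78},
  {"travel": [0,0,1],"roll": 0,"jaw": 78},
  {"travel": [0,0,0],"roll": 0,"jaw": 78},
  {"travel": [0,0,0],"roll": 0,"jaw": 78},
])

```text
clock: 26.35
tool_pos: [0.5297, 0.1035, 0.1005]
orientation: [180.0, -0.0, -81.9]
force: [0.1, 0.1, 0.3]
opening: 0.0783
gripper_force: 0.0
```

```bash
python3 -c "
from h import *
rel([.5297,.1032,.099],-82)
o=ctrl.get_obs()
held('violet',35,'w16.png',o['tool_pos'][2]-.086)"
```

```text
roll 0.1  travel [0.3 0.  1.5] dist 2  now [0.5297 0.1035 0.1005] [179.9925  -0.0044 -81.9489] t 26.35 open 78.3
front 50.6 grip 0.0
3 -29.9 29.5 w 59.4
15 -30.0 29.5 w 59.5
25 -30.1 29.5 w 59.6
```

Call:
apply_moves([
  {"travel": [0,0,1.5],"roll": 0,"jaw": 78},
  {"travel": [0,0,0],"roll": 0,"jaw": 40},
  {"travel": [0,0,0],"roll": 0,"jaw": 40},
  {"travel": [0,0,0],"roll": 0,"jaw": 40},
  {"travel": [0,0,0],"roll": 0,"jaw": 40},
  {"travel": [0,0,2],"roll": 0,"jaw": 40},
  {"travel": [0,0,2],"roll": 0,"jaw": 40},
  {"travel": [0,0,2],"roll": 0,"jaw": 40},
  {"travel": [0,0,2],"roll": 0,"jaw": 40},
  {"travel": [0,0,2],"roll": 0,"jaw": 40},
])

```text
clock: 27.4
tool_pos: [0.5299, 0.1038, 0.0899]
orientation: [-179.9, 0.0, -81.9]
force: [-4.0, 1.2, 10.3]
opening: 0.0595
gripper_force: 30.0
```

Call:
apply_moves([
  {"travel": [0,0,2],"roll": 0,"jaw": 40},
  {"travel": [0,0,2],"roll": 0,"jaw": 40},
  {"travel": [0,0,2],"roll": 0,"jaw": 40},
  {"travel": [0,0,2],"roll": 0,"jaw": 40},
  {"travel": [0,0,2],"roll": 0,"jaw": 40},
  {"travel": [0,0,2],"roll": 0,"jaw": 40},
  {"travel": [0,0,2],"roll": 0,"jaw": 40},
  {"travel": [0,0,1],"roll": 0,"jaw": 40},
  {"travel": [0,0,1],"roll": 0,"jaw": 40},
  {"travel": [0,0,0],"roll": 0,"jaw": 40},
])

```text
clock: 28.4
tool_pos: [0.5299, 0.1038, 0.074]
orientation: [-180.0, 0.0, -81.9]
force: [-2.7, 1.8, 9.5]
opening: 0.0598
gripper_force: 30.0
```

```bash
python3 -c "
from h import *
rel([.5297,.1032,.074],-82)
o=ctrl.get_obs();print(o['force'])
held('violet',35,'w17.png',o['tool_pos'][2]-.061)"
```

```text
roll 0.1  travel [0.6 0.3 0. ] dist 1  now [0.5299 0.1038 0.074 ] [-179.9562    0.0098  -81.9277] t 28.4 open 59.8
[-2.7471  1.8095  9.5253]
front 50.3 grip 30.007443130016327
3 -30.1 29.5 w 59.6
15 -30.3 29.4 w 59.7
25 -30.3 29.4 w 59.6
```

Call:
apply_moves([
  {"travel": [0,0,0.6],"roll": 0,"jaw": 40},
  {"travel": [0,0,0],"roll": 0,"jaw": 40},
  {"travel": [0,0,0],"roll": 0,"jaw": 40},
  {"travel": [0,0,0],"roll": 0,"jaw": 64},
  {"travel": [0,0,0],"roll": 0,"jaw": 70},
  {"travel": [0,0,0],"roll": 0,"jaw": 76},
  {"travel": [0,0,0],"roll": 0,"jaw": 80},
  {"travel": [0,0,-20],"roll": 0,"jaw": 80},
  {"travel": [0,0,-30],"roll": 0,"jaw": 80},
])

```text
clock: 29.35
tool_pos: [0.5285, 0.1029, 0.1213]
orientation: [179.8, -0.1, -82.0]
force: [1.0, -0.4, 0.4]
opening: 0.0799
gripper_force: 0.0
```

Call:
apply_moves([
  {"travel": [0,0,-40],"roll": 0,"jaw": 87},
  {"travel": [0,0,-40],"roll": 0,"jaw": 87},
  {"travel": [0,0,0],"roll": 0,"jaw": 87},
  {"travel": [0,0,0],"roll": 0,"jaw": 87},
])

```text
clock: 29.75
tool_pos: [0.5299, 0.1038, 0.2033]
orientation: [-179.9, 0.1, -82.0]
force: [-0.8, -0.7, -1.6]
opening: 0.087
gripper_force: 0.0
```

```bash
python3 -c "
from h import *
latched('violet',35,'w18.png')
rel([.4565,-.2437,.0900],-81.2)"
```

```text
front 50.1
4 -29.5 30.3 w 59.7
14 -29.7 29.8 w 59.5
24 -29.8 30.1 w 59.9
34 -29.5 30.2 w 59.6
44 -29.7 29.8 w 59.6
54 -30.0 30.0 w 60.0
64 -30.2 29.6 w 59.8
74 -30.5 29.8 w 60.2
nose px [[320.9743 175.6585]]
orange [308 143] [339 174] tile first row 169
roll -0.8  travel [331.9 125.  112.1] dist 372  now [0.5292 0.1035 0.2021] [179.9793   0.019  -81.9648] t 29.8 open 86.9
```

Call:
apply_moves([
  {"travel": [36,14,0],"roll": -0.8,"jaw": 87},
  {"travel": [37,14,0],"roll": 0,"jaw": 87},
  {"travel": [37,14,5],"roll": 0,"jaw": 87},
  {"travel": [37,14,15],"roll": 0,"jaw": 87},
  {"travel": [37,14,15],"roll": 0,"jaw": 87},
  {"travel": [37,14,20],"roll": 0,"jaw": 87},
  {"travel": [37,14,20],"roll": 0,"jaw": 87},
  {"travel": [37,14,20],"roll": 0,"jaw": 87},
  {"travel": [37,13,17],"roll": 0,"jaw": 87},
  {"travel": [0,0,0],"roll": 0,"jaw": 87},
])

```text
clock: 30.8
tool_pos: [0.4528, -0.2463, 0.0864]
orientation: [179.6, 0.1, -81.4]
force: [-0.5, 0.6, -0.6]
opening: 0.0867
gripper_force: 0.0
```

Call:
apply_moves([
  {"travel": [0,0,0],"roll": 0,"jaw": 87},
  {"travel": [0,0,0],"roll": 0,"jaw": 87},
])

```text
clock: 31.0
tool_pos: [0.4566, -0.2432, 0.09]
orientation: [179.9, 0.0, -81.1]
force: [0.5, 0.3, 0.5]
opening: 0.0869
gripper_force: 0.0
```

```bash
python3 -c "
from h import *
rel([.4565,-.2437,.0235],-81.2)
near('yellow',80,'w19.png')"
```

```text
roll 0.1  travel [ 0.5  0.1 66.5] dist 67  now [ 0.4566 -0.2432  0.09  ] [179.9382   0.0167 -81.135 ] t 31.0 open 86.9
rect [22.5624 -0.2084] [55.403  59.4219] 0.04 front 50.3 sides [-29.9349  29.4899]
```

Call:
apply_moves([
  {"travel": [0,0,22],"roll": 0,"jaw": 87},
  {"travel": [0,0,20],"roll": 0,"jaw": 87},
  {"travel": [0,0,14],"roll": 0,"jaw": 87},
  {"travel": [0,0,8],"roll": 0,"jaw": 87},
  {"travel": [0,0,2.5],"roll": 0,"jaw": 87},
  {"travel": [0,0,0],"roll": 0,"jaw": 87},
  {"travel": [0,0,0],"roll": 0,"jaw": 40},
  {"travel": [0,0,0],"roll": 0,"jaw": 40},
  {"travel": [0,0,0],"roll": 0,"jaw": 40},
  {"travel": [0,0,0],"roll": 0,"jaw": 40},
])

```text
clock: 32.05
tool_pos: [0.4569, -0.2437, 0.0244]
orientation: [-180.0, -0.0, -81.2]
force: [-0.1, -0.0, 0.6]
opening: 0.0607
gripper_force: 0.4
```

Call:
apply_moves([
  {"travel": [0,0,0],"roll": 0,"jaw": 40},
  {"travel": [0,0,0],"roll": 0,"jaw": 40},
  {"travel": [0,0,-10],"roll": 0,"jaw": 40},
  {"travel": [0,0,-30],"roll": 0,"jaw": 40},
  {"travel": [0,0,-40],"roll": 0.9,"jaw": 40},
  {"travel": [0,0,-45],"roll": 0,"jaw": 40},
  {"travel": [0,0,0],"roll": 0,"jaw": 40},
  {"travel": [0,0,0],"roll": 0,"jaw": 40},
  {"travel": [0,0,0],"roll": 0,"jaw": 40},
])

```text
clock: 32.95
tool_pos: [0.4559, -0.2434, 0.1484]
orientation: [179.9, 0.0, -82.1]
force: [-0.5, -1.0, -0.9]
opening: 0.0594
gripper_force: 30.0
```

```bash
python3 -c "
from h import *
rel([.5297,.1032,.15],-82)
held('yellow',80,'w20.png',.0145)"
```

```text
roll -0.1  travel [-332.9 -121.3   -1.6] dist 354  now [ 0.4559 -0.2434  0.1484] [179.9377   0.0402 -82.0655] t 32.95 open 59.4
front 50.1 grip 29.999998211860657
3 -30.4 28.9 w 59.3
15 -30.4 28.8 w 59.3
25 -30.4 28.9 w 59.3
```

Travel (−333, −121) to the magazine, then the same lay, check and press steps.

Call:
apply_moves([
  {"travel": [-25,-9,0],"roll": -0.1,"jaw": 40},
  {"travel": [-35,-13,0],"roll": 0,"jaw": 40},
  {"travel": [-35,-13,0],"roll": 0,"jaw": 40},
  {"travel": [-35,-13,0],"roll": 0,"jaw": 40},
  {"travel": [-35,-13,0],"roll": 0,"jaw": 40},
  {"travel": [-35,-13,0],"roll": 0,"jaw": 40},
  {"travel": [-35,-13,0],"roll": 0,"jaw": 40},
  {"travel": [-35,-13,0],"roll": 0,"jaw": 40},
  {"travel": [-35,-12,0],"roll": 0,"jaw": 40},
  {"travel": [-28,-9,0],"roll": 0,"jaw": 40},
])

```text
clock: 34.0
tool_pos: [0.5295, 0.1047, 0.1475]
orientation: [179.9, -0.1, -81.9]
force: [0.9, -1.3, -0.5]
opening: 0.0596
gripper_force: 30.0
```

Call:
apply_moves([
  {"travel": [0,0,0],"roll": 0,"jaw": 40},
  {"travel": [0,0,0],"roll": 0,"jaw": 40},
  {"travel": [0,0,0],"roll": 0,"jaw": 40},
])

```text
clock: 34.3
tool_pos: [0.5292, 0.1023, 0.148]
orientation: [179.9, -0.0, -82.0]
force: [0.1, -0.6, -0.5]
opening: 0.0595
gripper_force: 30.0
```

```bash
python3 -c "
from h import *
rel([.5297,.1034,.15],-82)
held('yellow',80,'w21.png',.0145)"
```

```text
roll 0.0  travel [-1.  -0.6 -2. ] dist 2  now [0.5292 0.1023 0.148 ] [179.8771  -0.0484 -81.9598] t 34.3 open 59.5
front 50.6 grip 29.99974876642227
3 -30.6 29.1 w 59.7
15 -30.5 29.1 w 59.6
25 -30.5 29.2 w 59.7
```

Call:
apply_moves([
  {"travel": [-1,-0.4,12],"roll": 0,"jaw": 40},
  {"travel": [0,0,12],"roll": 0,"jaw": 40},
  {"travel": [0,0,8],"roll": 0,"jaw": 40},
  {"travel": [0,0,6],"roll": 0,"jaw": 40},
  {"travel": [0,0,4],"roll": 0,"jaw": 40},
  {"travel": [0,0,2],"roll": 0,"jaw": 40},
  {"travel": [0,0,2],"roll": 0,"jaw": 40},
  {"travel": [0,0,0],"roll": 0,"jaw": 40},
  {"travel": [0,0,0],"roll": 0,"jaw": 40},
])

```text
clock: 35.25
tool_pos: [0.5298, 0.1039, 0.1032]
orientation: [180.0, -0.0, -82.0]
force: [-4.8, -0.5, 3.1]
opening: 0.0596
gripper_force: 30.0
```

```bash
python3 -c "
from h import *
rel([.5297,.1034,.0747],-82)
held('yellow',80,'w22.png',.0144)"
```

```text
roll 0.0  travel [ 0.5  0.2 28.5] dist 29  now [0.5298 0.1039 0.1032] [179.9718  -0.0069 -81.953 ] t 35.25 open 59.6
front 50.6 grip 30.007668435573578
3 -30.7 29.5 w 60.2
15 -30.7 29.4 w 60.1
25 -30.5 29.3 w 59.8
```

Call:
apply_moves([
  {"travel": [0.3,0.5,0],"roll": 0,"jaw": 40},
  {"travel": [0,0,2],"roll": 0,"jaw": 40},
  {"travel": [0,0,2],"roll": 0,"jaw": 40},
  {"travel": [0,0,2],"roll": 0,"jaw": 40},
  {"travel": [0,0,2],"roll": 0,"jaw": 40},
  {"travel": [0,0,2],"roll": 0,"jaw": 40},
  {"travel": [0,0,2],"roll": 0,"jaw": 40},
  {"travel": [0,0,0],"roll": 0,"jaw": 40},
])

```text
clock: 36.1
tool_pos: [0.53, 0.1038, 0.0915]
orientation: [-180.0, 0.0, -81.9]
force: [-5.9, -1.5, 8.6]
opening: 0.0593
gripper_force: 30.0
```

Call:
apply_moves([
  {"travel": [0,0,2],"roll": 0,"jaw": 40},
  {"travel": [0,0,2],"roll": 0,"jaw": 40},
  {"travel": [0,0,2],"roll": 0,"jaw": 40},
  {"travel": [0,0,2],"roll": 0,"jaw": 40},
  {"travel": [0,0,2],"roll": 0,"jaw": 40},
  {"travel": [0,0,2],"roll": 0,"jaw": 40},
  {"travel": [0,0,2],"roll": 0,"jaw": 40},
  {"travel": [0,0,1.5],"roll": 0,"jaw": 40},
  {"travel": [0,0,0],"roll": 0,"jaw": 40},
  {"travel": [0,0,0],"roll": 0,"jaw": 40},
])

```text
clock: 37.1
tool_pos: [0.5299, 0.1037, 0.0761]
orientation: [-180.0, -0.0, -81.9]
force: [-4.3, -0.7, 9.4]
opening: 0.0594
gripper_force: 30.0
```

```bash
python3 -c "
from h import *
rel([.5297,.1034,.0745],-82)
o=ctrl.get_obs();print(o['force'])
held('yellow',80,'w23.png',.0144)"
```

```text
roll 0.1  travel [0.3 0.3 1.6] dist 2  now [0.5299 0.1037 0.0761] [-179.9682   -0.0012  -81.9303] t 37.1 open 59.4
[-4.2986 -0.7118  9.3682]
front 52.7 grip 30.002398788928986
3 -30.2 29.4 w 59.6
15 -30.4 29.5 w 59.9
25 -30.4 29.5 w 59.9
```

Call:
apply_moves([
  {"travel": [0,0,1],"roll": 0,"jaw": 40},
  {"travel": [0,0,0.8],"roll": 0,"jaw": 40},
  {"travel": [0,0,0],"roll": 0,"jaw": 40},
  {"travel": [0,0,0],"roll": 0,"jaw": 40},
])

```text
clock: 37.55
tool_pos: [0.53, 0.1037, 0.0744]
orientation: [-180.0, -0.0, -81.9]
force: [-5.6, -0.5, 11.0]
opening: 0.0598
gripper_force: 30.0
```

Call:
apply_moves([
  {"travel": [0,0,0],"roll": 0,"jaw": 64},
  {"travel": [0,0,0],"roll": 0,"jaw": 70},
  {"travel": [0,0,0],"roll": 0,"jaw": 76},
  {"travel": [0,0,0],"roll": 0,"jaw": 80},
  {"travel": [0,0,-20],"roll": 0,"jaw": 80},
  {"travel": [0,0,-30],"roll": 0,"jaw": 80},
  {"travel": [0,0,-40],"roll": 0,"jaw": 87},
  {"travel": [0,0,-40],"roll": 0,"jaw": 87},
  {"travel": [0,0,0],"roll": 0,"jaw": 87},
  {"travel": [0,0,0],"roll": 0,"jaw": 87},
])

```text
clock: 38.55
tool_pos: [0.5302, 0.1041, 0.2046]
orientation: [-179.9, 0.1, -82.0]
force: [-0.5, -0.0, -0.7]
opening: 0.0872
gripper_force: 0.0
```

```bash
python3 -c "
from h import *
latched('yellow',80,'w24.png')
im=shot('top','top2.png')[0]; w=cv2.imread('pics/w24.png')
cv2.imwrite('pics/c24.png',np.hstack([cv2.resize(im[150:300,110:350,::-1],(480,300),interpolation=2),cv2.resize(w[100:300,215:425],(315,300))]))"
```

```text
front 52.3
4 -28.7 30.3 w 59.1
14 -29.0 30.6 w 59.6
24 -29.3 30.1 w 59.4
34 -29.5 30.4 w 60.0
44 -29.8 29.9 w 59.7
54 -29.3 30.2 w 59.4
64 -29.5 30.3 w 59.8
74 -29.8 29.9 w 59.7
nose px [[320.9685 175.515 ]]
orange [308 143] [340 174] tile first row 166
```

View pics/c24.png

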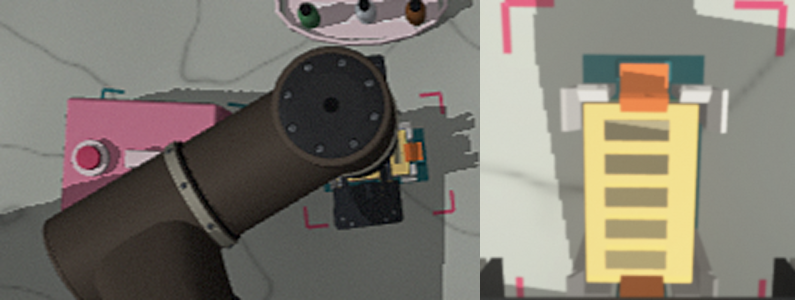

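All four palettes are latched (yellow on top, under both noses). The lamp looks unmoved, with the button at (155,228) in the top view. Going to look at it from near.

Call:
apply_moves([
  {"travel": [0,0,-20],"roll": 8,"jaw": 87},
  {"travel": [-30,2,-25],"roll": 0,"jaw": 87},
  {"travel": [-36,2,0],"roll": 0,"jaw": 87},
  {"travel": [-36,2,0],"roll": 0,"jaw": 87},
  {"travel": [-36,2,0],"roll": 0,"jaw": 87},
  {"travel": [-36,2,0],"roll": 0,"jaw": 87},
  {"travel": [-36,3,0],"roll": 0,"jaw": 87},
  {"travel": [-36,3,0],"roll": 0,"jaw": 87},
  {"travel": [0,0,0],"roll": 0,"jaw": 87},
  {"travel": [0,0,0],"roll": 0,"jaw": 87},
])

```text
clock: 39.65
tool_pos: [0.5128, 0.35, 0.2465]
orientation: [179.9, -0.2, -89.9]
force: [0.5, -0.6, 0.6]
opening: 0.0869
gripper_force: 0.0
```

```bash
python3 -c "
from h import *
o=ctrl.get_obs();print(o['tool_pos'],o['orientation'])
shot('wrist','w25.png')"
```

```text
[0.5128 0.35   0.2465] [179.8616  -0.1537 -89.8704]
```

View pics/w25.png

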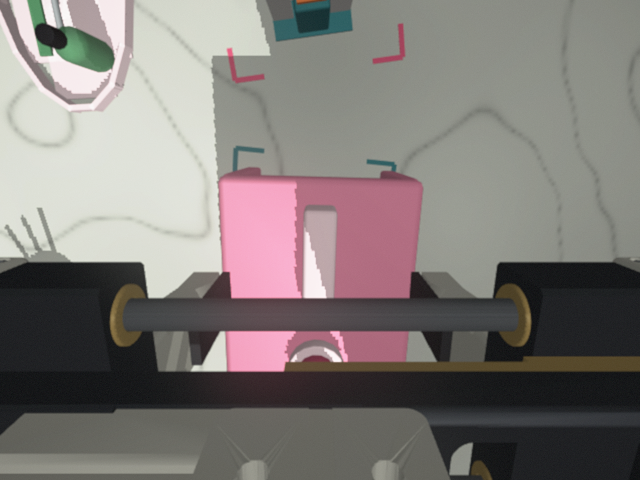

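```bash
python3 - <<'E'
from h import *
o=dict(orientation=[179.86,-.154,-89.87],tool_pos=[.5128,.35,.2465]);K,E=cam("wrist",o)
h=plane([[304,208],[336,208],[320,207]],K,E,.143);print("handle end",h)
l=plane([[221,181],[420,184]],K,E,.115);print("front corners",l,np.linalg.norm(l[0]-l[1]))
im=cv2.imread("pics/w25.png")[:,:,::-1].copy()
# long side edges of the lamp top
hh=cv2.cvtColor(im,cv2.COLOR_RGB2HSV);m=cv2.inRange(hh,(155,60,60),(180,255,255));
for r in(195,215,235,255):
    x=np.where(m[r,180:460])[0]+180; p=plane([[x.min(),r],[x.max(),r]],K,E,.115); print(r,x.min(),x.max(),p[:,:2].ravel(),p.mean(0)[:2],np.ptp(p[:,0]))
g=cv2.inRange(hh,(0,0,120),(179,60,255))
for r in(215,235,255,280):
    x=np.where(g[r,290:350])[0]+290; p=plane([[x.min(),r],[x.max(),r]],K,E,.143);print("ridge",r,x.min(),x.max(),p.mean(0)[:2],np.ptp(p[:,0]))
ct=cam("top");print("tri",tri([ray((208.3,230.3),*ct),ray((320,207),K,E)]))
rel([.514,.3625,.16],-90)
E
```

```text
handle end [[0.5244 0.3242 0.143 ]
 [0.5022 0.3242 0.143 ]
 [0.5133 0.3235 0.143 ]]
front corners [[0.5885 0.3084 0.115 ]
 [0.437  0.3104 0.115 ]] 0.15155431960834792
195 219 421 [0.5908 0.3191 0.4356 0.3188] [0.5132 0.319 ] 0.1552131714586017
215 220 419 [0.5911 0.3347 0.4359 0.3345] [0.5135 0.3346] 0.1551582109771409
235 221 417 [0.5914 0.3508 0.4363 0.3506] [0.5139 0.3507] 0.1551016087389676
255 222 415 [0.5918 0.3673 0.4367 0.3672] [0.5143 0.3673] 0.1550432900658973
ridge 215 304 336 [0.5133 0.3291] 0.022340911089618776
ridge 235 303 336 [0.5136 0.3435] 0.023383173381932743
ridge 255 303 335 [0.514  0.3584] 0.023018392360656392
ridge 280 303 334 [0.5143 0.3776] 0.022729922926372326
tri [0.514  0.3282 0.1109]
roll 0.1  travel [-13.2  -1.   87. ] dist 88  now [0.513  0.3493 0.247 ] [179.8884  -0.1308 -89.9201] t 39.7 open 86.7
```

Lamp measured: yaw about −1.25°, handle centre about (0.514, 0.3685). Magazine yaw is about 7.4°. Lowering over the ridge with open fingers.

Call:
apply_moves([
  {"travel": [-10,-0.8,20],"roll": 1.3,"jaw": 60},
  {"travel": [-9.2,0,25],"roll": 0,"jaw": 60},
  {"travel": [0,0,20],"roll": 0,"jaw": 60},
  {"travel": [0,0,10],"roll": 0,"jaw": 60},
  {"travel": [0,0,10],"roll": 0,"jaw": 60},
  {"travel": [0,0,8],"roll": 0,"jaw": 60},
  {"travel": [0,0,5],"roll": 0,"jaw": 60},
  {"travel": [0,0,2],"roll": 0,"jaw": 60},
  {"travel": [0,0,0],"roll": 0,"jaw": 60},
  {"travel": [0,0,0],"roll": 0,"jaw": 60},
])

```text
clock: 40.7
tool_pos: [0.5147, 0.3691, 0.1492]
orientation: [-180.0, 0.0, -91.2]
force: [-0.0, 0.1, -0.0]
opening: 0.0601
gripper_force: 0.0
```

```bash
python3 - <<'E'
from h import *
rel([.5142,.3685,.144],-91.25)
o=ctrl.get_obs();print(o['force'])
im,K,E=shot('wrist','w26.png');s,Ks,Es=shot('side','s26.png')
hh=cv2.cvtColor(im,cv2.COLOR_RGB2HSV)
g=cv2.inRange(hh,(0,0,120),(179,60,255))
for r in(200,220,240,258):
    x=np.where(g[r,250:390])[0]+250
    if len(x): print(r,x.min(),x.max(),(x.min()+x.max())/2)
cv2.imwrite("pics/c26.png",np.hstack([cv2.resize(im[80:320,170:470,::-1],(400,320)),cv2.resize(s[130:240,240:360,::-1],(349,320),interpolation=2)]))
E
```

```text
roll 0.0  travel [0.6 0.5 5.2] dist 5  now [0.5147 0.3691 0.1492] [-179.9667    0.0321  -91.2399] t 40.7 open 60.1
[-0.0048  0.1135 -0.0453]
200 301 345 323.0
220 296 351 323.5
240 296 350 323.0
258 296 350 323.0
```

View pics/c26.png

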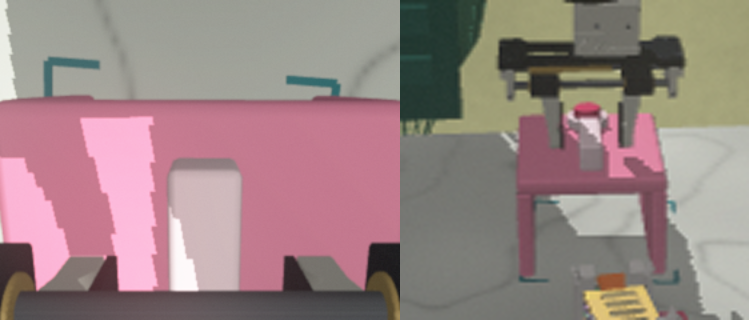

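Fingers straddle the ridge and are parallel to it (ridge cols 296–350). Descend 5 mm and grip.

Call:
apply_moves([
  {"travel": [0,0.5,3],"roll": 0,"jaw": 60},
  {"travel": [0,0,2],"roll": 0,"jaw": 60},
  {"travel": [0,0,0],"roll": 0,"jaw": 60},
  {"travel": [0,0,0],"roll": 0,"jaw": 10},
  {"travel": [0,0,0],"roll": 0,"jaw": 10},
  {"travel": [0,0,0],"roll": 0,"jaw": 10},
  {"travel": [0,0,0],"roll": 0,"jaw": 10},
  {"travel": [0,0,0],"roll": 0,"jaw": 10},
  {"travel": [0,0,0],"roll": 0,"jaw": 10},
])

```text
clock: 41.7
tool_pos: [0.5139, 0.3689, 0.1437]
orientation: [180.0, -0.0, -91.2]
force: [-0.2, -0.4, 1.2]
opening: 0.0235
gripper_force: 30.0
```

Call:
apply_moves([
  {"travel": [0,0,0.5],"roll": 0,"jaw": 10},
  {"travel": [0,0,0.5],"roll": 0,"jaw": 10},
  {"travel": [0,0,0],"roll": 0,"jaw": 10},
  {"travel": [0,0,0],"roll": 0,"jaw": 10},
])

```text
clock: 42.1
tool_pos: [0.514, 0.3689, 0.1437]
orientation: [-180.0, 0.0, -91.2]
force: [-2.2, -1.1, 7.3]
opening: 0.0233
gripper_force: 30.0
```

```bash
python3 - <<'E'
from h import *
o=ctrl.get_obs();print(o['force'],o['gripper_force'])
M=np.array([.5297,.103]);a=np.radians(7.4);f=np.array([np.sin(a),-np.cos(a)])  # tool x then
T=M+.034*f;print("final TCP",T); S=T-.30*f;print("start line",S)
rel([S[0],S[1],o['tool_pos'][2]],-82.6); rel([T[0],T[1],o['tool_pos'][2]],-82.6)
E
```

```text
[-2.2275 -1.1152  7.3428] 30.00121682882309
final TCP [0.5341 0.0693]
start line [0.4954 0.3668]
roll -8.6  travel [-0.3 18.6  0. ] dist 19  now [0.514  0.3689 0.1437] [-179.977     0.0148  -91.2328] t 42.1 open 23.3
roll -8.6  travel [299.7  18.6   0. ] dist 300  now [0.514  0.3689 0.1437] [-179.977     0.0148  -91.2328] t 42.1 open 23.3
```

Call:
apply_moves([
  {"travel": [0,0,0],"roll": -0.8,"jaw": 10},
  {"travel": [0,0,0],"roll": -0.9,"jaw": 10},
  {"travel": [0,0,0],"roll": -0.9,"jaw": 10},
  {"travel": [0,0,0],"roll": -0.9,"jaw": 10},
  {"travel": [0,0,0],"roll": -0.9,"jaw": 10},
  {"travel": [0,0,0],"roll": -0.9,"jaw": 10},
  {"travel": [0,0,0],"roll": -0.9,"jaw": 10},
  {"travel": [0,0,0],"roll": -0.8,"jaw": 10},
  {"travel": [0,0,0],"roll": -0.8,"jaw": 10},
  {"travel": [0,0,0],"roll": -0.8,"jaw": 10},
])

```text
clock: 43.1
tool_pos: [0.5149, 0.3695, 0.1437]
orientation: [-179.9, 0.1, -82.6]
force: [1.4, 1.4, 5.6]
opening: 0.0237
gripper_force: 30.1
```

Call:
apply_moves([
  {"travel": [0,2,0],"roll": 0,"jaw": 10},
  {"travel": [0,2,0],"roll": 0,"jaw": 10},
  {"travel": [0,2,0],"roll": 0,"jaw": 10},
  {"travel": [0,2,0],"roll": 0,"jaw": 10},
  {"travel": [0,2,0],"roll": 0,"jaw": 10},
  {"travel": [0,2,0],"roll": 0,"jaw": 10},
  {"travel": [0,2,0],"roll": 0,"jaw": 10},
  {"travel": [0,2,0],"roll": 0,"jaw": 10},
  {"travel": [0,2,0],"roll": 0,"jaw": 10},
  {"travel": [0,0,0],"roll": 0,"jaw": 10},
])

```text
clock: 44.1
tool_pos: [0.4969, 0.3673, 0.1437]
orientation: [-179.9, 0.1, -82.6]
force: [4.1, 1.5, 6.1]
opening: 0.0238
gripper_force: 30.0
```

```bash
python3 - <<'E'
from h import *
o=ctrl.get_obs();print(o['force'],o['gripper_force'],o['moment'])
rel([.5341,.0693,.1437],-82.6)
im,K,E=shot('wrist','w27.png')
hh=cv2.cvtColor(im,cv2.COLOR_RGB2HSV)
g=cv2.inRange(hh,(0,0,120),(179,60,255))
for r in(200,220,240,258):
    x=np.where(g[r,250:390])[0]+250
    if len(x): print(r,x.min(),x.max(),(x.min()+x.max())/2)
E
```

```text
[4.1358 1.5141 6.1205] 30.022708475589752 [ 0.2102 -0.9343 -0.1937]
roll -0.0  travel [300.3   1.4  -0. ] dist 300  now [0.4969 0.3673 0.1437] [-179.8684    0.0777  -82.6341] t 44.1 open 23.8
220 292 349 320.5
240 292 349 320.5
258 293 348 320.5
```

Call:
apply_moves([
  {"travel": [3,0.4,0],"roll": 0,"jaw": 10},
  {"travel": [6,0.5,0],"roll": 0,"jaw": 10},
  {"travel": [8,0.5,0],"roll": 0,"jaw": 10},
  {"travel": [8,0,0],"roll": 0,"jaw": 10},
  {"travel": [8,0,0],"roll": 0,"jaw": 10},
  {"travel": [8,0,0],"roll": 0,"jaw": 10},
  {"travel": [8,0,0],"roll": 0,"jaw": 10},
  {"travel": [8,0,0],"roll": 0,"jaw": 10},
  {"travel": [8,0,0],"roll": 0,"jaw": 10},
  {"travel": [8,0,0],"roll": 0,"jaw": 10},
])

```text
clock: 45.15
tool_pos: [0.5045, 0.2956, 0.1437]
orientation: [-179.9, 0.2, -82.6]
force: [-1.3, 6.1, 7.6]
opening: 0.0237
gripper_force: 30.0
```

Call:
apply_moves([
  {"travel": [8,0,0],"roll": 0,"jaw": 10},
  {"travel": [8,0,0],"roll": 0,"jaw": 10},
  {"travel": [6,0,0],"roll": 0,"jaw": 10},
  {"travel": [3,0,0],"roll": 0,"jaw": 10},
  {"travel": [2,0,0],"roll": 0,"jaw": 10},
  {"travel": [0,0,0],"roll": 0,"jaw": 10},
])

```text
clock: 45.75
tool_pos: [0.508, 0.2686, 0.1437]
orientation: [-179.9, 0.1, -82.6]
force: [1.2, 3.6, 7.7]
opening: 0.0238
gripper_force: 30.0
```

```bash
python3 - <<'E'
from h import *
o=ctrl.get_obs();print(o['force'],o['gripper_force'],o['moment'])
rel([.5341,.0693,.1437],-82.6)
E
```

```text
[1.1565 3.5846 7.6642] 30.011937618255615 [ 1.323   0.226  -0.0615]
roll -0.0  travel [201.   -0.2  -0. ] dist 201  now [0.508  0.2686 0.1437] [-179.8736    0.1327  -82.6248] t 45.75 open 23.8
```

Call:
apply_moves([
  {"travel": [4,0,0],"roll": 0,"jaw": 10},
  {"travel": [8,0,0],"roll": 0,"jaw": 10},
  {"travel": [8,0,0],"roll": 0,"jaw": 10},
  {"travel": [8,0,0],"roll": 0,"jaw": 10},
  {"travel": [8,0,0],"roll": 0,"jaw": 10},
  {"travel": [8,0,0],"roll": 0,"jaw": 10},
  {"travel": [8,0,0],"roll": 0,"jaw": 10},
  {"travel": [8,0,0],"roll": 0,"jaw": 10},
  {"travel": [6,0,0],"roll": 0,"jaw": 10},
  {"travel": [2,0,0],"roll": 0,"jaw": 10},
])

```text
clock: 46.75
tool_pos: [0.5168, 0.201, 0.1437]
orientation: [-179.9, 0.1, -82.6]
force: [-1.2, 5.6, 6.7]
opening: 0.0237
gripper_force: 30.0
```

```bash
python3 - <<'E'
from h import *
o=ctrl.get_obs();print(o['force'],o['gripper_force'],o['moment'])
rel([.5341,.0693,.1437],-82.6)
E
```

```text
[-1.2029  5.5739  6.6965] 30.01383125782013 [ 1.9607  0.4914 -0.0433]
roll -0.0  travel [132.9  -0.1  -0. ] dist 133  now [0.5168 0.201  0.1437] [-179.858     0.1397  -82.633 ] t 46.75 open 23.7
```

Call:
apply_moves([
  {"travel": [4,0,0],"roll": 0,"jaw": 10},
  {"travel": [8,0,0],"roll": 0,"jaw": 10},
  {"travel": [8,0,0],"roll": 0,"jaw": 10},
  {"travel": [8,0,0],"roll": 0,"jaw": 10},
  {"travel": [8,0,0],"roll": 0,"jaw": 10},
  {"travel": [8,0,0],"roll": 0,"jaw": 10},
  {"travel": [8,0,0],"roll": 0,"jaw": 10},
  {"travel": [8,0,0],"roll": 0,"jaw": 10},
  {"travel": [8,0,0],"roll": 0,"jaw": 10},
  {"travel": [2,0,0],"roll": 0,"jaw": 10},
])

```text
clock: 47.75
tool_pos: [0.5259, 0.1314, 0.1437]
orientation: [-179.9, 0.1, -82.6]
force: [-1.7, 5.4, 7.9]
opening: 0.0238
gripper_force: 30.0
```

Call:
apply_moves([
  {"travel": [8,0,0],"roll": 0,"jaw": 10},
  {"travel": [8,0,0],"roll": 0,"jaw": 10},
  {"travel": [8,0,0],"roll": 0,"jaw": 10},
  {"travel": [8,0,0],"roll": 0,"jaw": 10},
  {"travel": [8,0,0],"roll": 0,"jaw": 10},
  {"travel": [6,0,0],"roll": 0,"jaw": 10},
  {"travel": [5,0,0],"roll": 0,"jaw": 10},
  {"travel": [3,0,0],"roll": 0,"jaw": 10},
  {"travel": [2,0,0],"roll": 0,"jaw": 10},
  {"travel": [0,0,0],"roll": 0,"jaw": 10},
])

```text
clock: 48.75
tool_pos: [0.5331, 0.076, 0.1437]
orientation: [-179.9, 0.1, -82.6]
force: [-0.1, 4.6, 8.0]
opening: 0.0235
gripper_force: 30.0
```

```bash
python3 - <<'E'
from h import *
o=ctrl.get_obs();print(o['force'],o['gripper_force'],o['moment'])
rel([.5341,.0693,.1437],-82.6)
im,K,E=shot('wrist','w28.png')
cv2.imwrite("pics/c28.png",cv2.resize(im[20:280,130:510,::-1],None,fx=2.1,fy=2.1,interpolation=2))
E
```

```text
[-0.1338  4.5601  8.0352] 30.015517473220825 [ 1.5272  0.2344 -0.0046]
roll -0.0  travel [ 6.7 -0.1 -0. ] dist 7  now [0.5331 0.076  0.1437] [-179.857     0.0869  -82.625 ] t 48.75 open 23.5
```

View pics/c28.png

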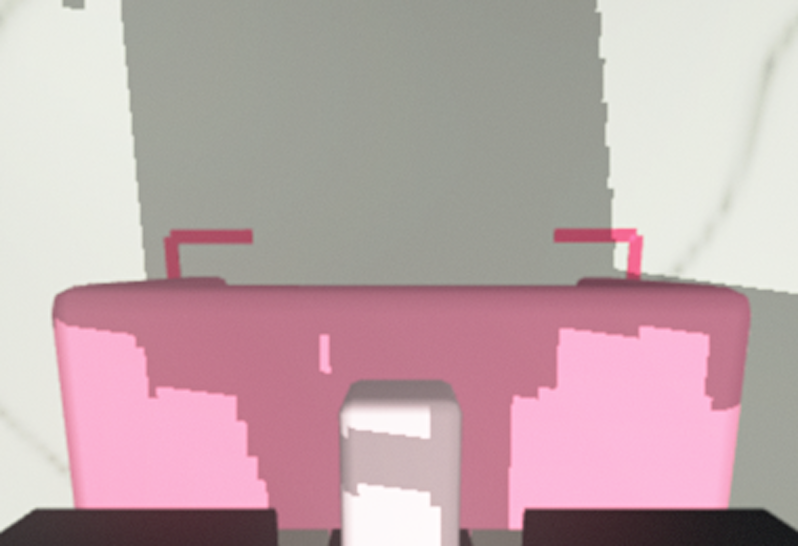

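Red front marks are at crop (164,231) and (642,229), level with the lamp's edge. The gap from the lamp's feet to the marks is about 17 mm and should be 6–7, so slide 9.5 mm more plus 0.8 mm sideways, then release and check.

Call:
apply_moves([
  {"travel": [2,0.3,0],"roll": 0,"jaw": 10},
  {"travel": [3,0.3,0],"roll": 0,"jaw": 10},
  {"travel": [3,0.2,0],"roll": 0,"jaw": 10},
  {"travel": [1.5,0,0],"roll": 0,"jaw": 10},
  {"travel": [0,0,0],"roll": 0,"jaw": 10},
  {"travel": [0,0,0],"roll": 0,"jaw": 10},
])

```text
clock: 49.4
tool_pos: [0.5336, 0.0666, 0.1437]
orientation: [-179.9, 0.1, -82.6]
force: [0.4, 5.1, 8.5]
opening: 0.024
gripper_force: 30.0
```

Call:
apply_moves([
  {"travel": [0,0,-1],"roll": 0,"jaw": 10},
  {"travel": [0,0,0],"roll": 0,"jaw": 30},
  {"travel": [0,0,0],"roll": 0,"jaw": 50},
  {"travel": [0,0,0],"roll": 0,"jaw": 60},
  {"travel": [0,0,0],"roll": 0,"jaw": 60},
  {"travel": [0,0,-20],"roll": 0,"jaw": 60},
  {"travel": [0,0,-40],"roll": 0,"jaw": 60},
  {"travel": [0,0,-40],"roll": 0,"jaw": 60},
  {"travel": [0,0,0],"roll": 0,"jaw": 60},
  {"travel": [0,0,0],"roll": 0,"jaw": 60},
])

```text
clock: 50.4
tool_pos: [0.533, 0.0655, 0.2446]
orientation: [-179.9, 0.1, -82.7]
force: [-0.7, -0.0, -0.7]
opening: 0.0597
gripper_force: 0.0
```

```bash
python3 - <<'E'
from h import *
o=ctrl.get_obs();print(o['tool_pos'],o['orientation'])
im,K,E=shot('wrist','w29.png')
np.savez('w29.npz',K=K,E=E)
hh=cv2.cvtColor(im,cv2.COLOR_RGB2HSV)
# red marks: saturated; lamp pink less so
m=cv2.inRange(hh,(165,140,80),(179,255,255))
for c in cv2.findContours(m,0,1)[0]:
    if cv2.contourArea(c)>15: print(cv2.boundingRect(c),cv2.contourArea(c), hh[c[0,0,1],c[0,0,0]])
E
```

```text
[0.533  0.0655 0.2446] [-179.8829    0.0589  -82.6594]
(278, 264, 39, 34) 897.5 [173 140 160]
```

Call:
apply_moves([
  {"travel": [30,0,0],"roll": 0,"jaw": 40},
  {"travel": [38,0,0],"roll": 0,"jaw": 20},
  {"travel": [38,0,0],"roll": 0,"jaw": 0},
  {"travel": [38,0,0],"roll": 0,"jaw": 0},
  {"travel": [38,0,0],"roll": 0,"jaw": 0},
  {"travel": [38,0,0],"roll": 0,"jaw": 0},
  {"travel": [38,0,0],"roll": 0,"jaw": 0},
  {"travel": [38,0,0],"roll": 0,"jaw": 0},
  {"travel": [0,0,0],"roll": 0,"jaw": 0},
])

```text
clock: 51.35
tool_pos: [0.5699, -0.2318, 0.2412]
orientation: [179.8, 0.0, -82.9]
force: [-0.3, 0.4, -0.2]
opening: 0.0006
gripper_force: 0.0
```

```bash
python3 - <<'E'
from h import *
t,K,E=shot('top','top3.png');s,Ks,Es=shot('side','s30.png')
# predicted outlines for the lamp exactly on the marks seen by the top camera (0.527,0.0999,7.04deg)
b=blob(t,'pink',(200,150,380,300),70,50)
p=rect(b,K,E,.115);print("lamp top rect",np.array(p))
np.savetxt('lb.txt',b)
a=cv2.resize(t[180:280,235:355,::-1],(480,400),interpolation=cv2.INTER_CUBIC)
c=cv2.resize(s[150:310,250:378,::-1],(320,400),interpolation=cv2.INTER_CUBIC)
cv2.imwrite('pics/c30.png',np.hstack([a,c]))
E
```

```text
lamp top rect [548.6779  65.7109 142.2424 160.7892 -82.8709]
```

View pics/c30.png

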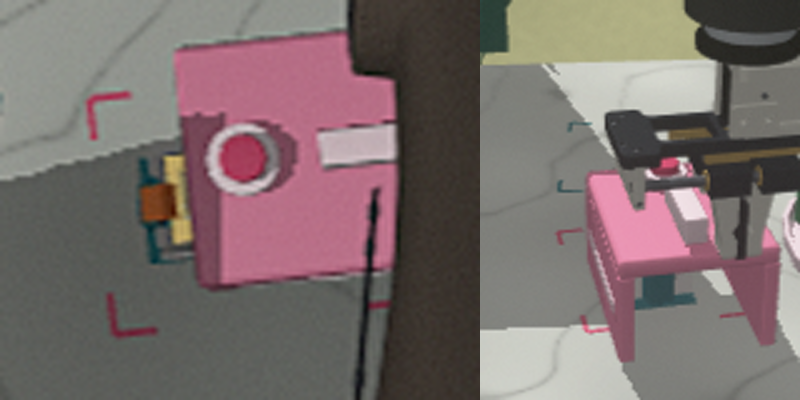

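The lamp now stands about 5–6 cm off the marks, towards −y. It was knocked after I left it. I'll measure where it is.

```bash
python3 - <<'E'
from h import *
K,E=cam('top');t=cv2.imread('pics/top3.png')[:,:,::-1].copy()
hh=cv2.cvtColor(t,cv2.COLOR_RGB2HSV)
m=cv2.inRange(hh,(165,145,90),(179,255,255));m[:,:285]=0;m[:,308:]=0;m[:205]=0;m[235:]=0
c=max(cv2.findContours(m,0,1)[0],key=cv2.contourArea);(u,v),r=cv2.minEnclosingCircle(c);print("button px",u,v,r)
B=plane([[u,v]],K,E,.121)[0];H=plane([[314.5,216.75]],K,E,.143)[0]
print("button",B,"handle end",H, np.linalg.norm(B-H))
e=plane([[279.5,191.75],[322.5,188],[288.75,251.25],[333.75,247.5]],K,E,.115);print(e)
for a,b in((0,1),(2,3)):
    d=e[a]-e[b];print("yaw",np.degrees(np.arctan2(-d[0],d[1])))
# w29: ridge just after release; HSV of marks in w28
w=cv2.imread('pics/w29.png')[:,:,::-1].copy();z=np.load('w29.npz')
h9=cv2.cvtColor(w,cv2.COLOR_RGB2HSV)
print("ridge colour",h9[235:262:6,300:345:4].tolist()[0])
w8=cv2.cvtColor(cv2.imread('pics/w28.png')[:,:,::-1].copy(),cv2.COLOR_RGB2HSV);print("mark",w8[132,210:250:8].tolist(),"lamp",w8[165,200:240:10].tolist())
for r in range(150,262,10):
    x=np.where(cv2.inRange(h9[r:r+1],(155,50,50),(180,255,255))[0,150:500])[0]+150
    print(r,(x.min(),x.max(),len(x)) if len(x) else None,end=' ')
E
```

```text
button px 295.5 219.0 5.590270042419434
button [0.5479 0.0979 0.121 ] handle end [0.5527 0.0479 0.143 ] 0.05481463475820943
[[ 0.6197  0.1419  0.115 ]
 [ 0.6318  0.0288  0.115 ]
 [ 0.4634  0.1141  0.115 ]
 [ 0.4753 -0.0036  0.115 ]]
yaw 6.0886816813093985
yaw 5.812899835302828
ridge colour [[172, 98, 184], [171, 100, 184], [172, 98, 223], [171, 92, 235], [169, 78, 248], [169, 78, 248], [168, 79, 248], [168, 76, 248], [168, 78, 248], [168, 77, 248], [169, 78, 248], [168, 79, 248]]
mark [[177, 59, 164], [173, 132, 172], [173, 135, 174], [173, 137, 171], [173, 138, 172]] lamp [[172, 95, 186], [172, 94, 185], [172, 95, 188], [171, 96, 186]]
150 (np.int64(192), np.int64(403), 176) 160 (np.int64(193), np.int64(402), 175) 170 (np.int64(194), np.int64(402), 174) 180 (np.int64(195), np.int64(401), 172) 190 (np.int64(196), np.int64(400), 171) 200 (np.int64(197), np.int64(400), 170) 210 (np.int64(198), np.int64(399), 168) 220 (np.int64(199), np.int64(399), 201) 230 (np.int64(199), np.int64(398), 200) 240 (np.int64(200), np.int64(397), 198) 250 (np.int64(201), np.int64(397), 169) 260 (np.int64(202), np.int64(396), 158)
```

The wrist picture taken just after release already shows it shifted. By the top view the lamp's centre is at about (0.554, 0.038), yaw about 6°, so I need to regrip and slide it back. Hover over the handle.

```bash
python3 -c "
from h import *
rel([.560,.007,.19],-83.9)"
```

```text
roll 1.1  travel [-235.7  -15.4   51.6] dist 242  now [ 0.5698 -0.229   0.2416] [179.8137   0.0607 -82.7776] t 51.45 open 0.6
```

Call:
apply_moves([
  {"travel": [-30,-2,0],"roll": 1.1,"jaw": 60},
  {"travel": [-36,-2.4,0],"roll": 0,"jaw": 60},
  {"travel": [-36,-2.4,0],"roll": 0,"jaw": 60},
  {"travel": [-36,-2.4,0],"roll": 0,"jaw": 60},
  {"travel": [-36,-2.4,0],"roll": 0,"jaw": 60},
  {"travel": [-36,-2.4,17],"roll": 0,"jaw": 60},
  {"travel": [-26,-1.4,20],"roll": 0,"jaw": 60},
  {"travel": [0,0,14],"roll": 0,"jaw": 60},
  {"travel": [0,0,0],"roll": 0,"jaw": 60},
  {"travel": [0,0,0],"roll": 0,"jaw": 60},
])

```text
clock: 52.45
tool_pos: [0.5594, 0.0085, 0.1927]
orientation: [180.0, -0.0, -83.7]
force: [-1.1, 0.6, 0.9]
opening: 0.0599
gripper_force: 0.0
```

```bash
cat >> h.py <<'E'
def ridge(save):
    "lamp and ridge in tool axes (mm) from the wrist camera"
    o=ctrl.get_obs();im,K,E=shot('wrist',save);h=cv2.cvtColor(im,cv2.COLOR_RGB2HSV)
    T=R.from_euler('xyz',o['orientation'],degrees=True).as_matrix()
    loc=lambda px,z:((plane(px,K,E,z)-o['tool_pos'])@T*1000)[:,:2]
    pk=cv2.inRange(h,(155,62,50),(180,255,255));pk[264:]=0
    c=max(cv2.findContours(pk,0,1)[0],key=cv2.contourArea)[:,0]
    full=np.zeros_like(pk);cv2.drawContours(full,[cv2.convexHull(c)],-1,255,-1)
    g=cv2.bitwise_and(cv2.inRange(h,(0,0,100),(179,62,255)),full);g[264:]=0
    g=cv2.morphologyEx(g,cv2.MORPH_OPEN,np.ones((3,3)))
    rc=max(cv2.findContours(g,0,1)[0],key=cv2.contourArea)[:,0]
    print("TCP",o['tool_pos'],o['orientation'][2].round(2),"t",o['clock'])
    print("lamp px",c.min(0),c.max(0),"ridge px",rc.min(0),rc.max(0),"ridge front",loc([[rc[:,0].mean(),rc[:,1].min()]],.143))
    for r in range(rc[:,1].min()+12,262,14):
        x=rc[rc[:,1]==r,0]; y=c[abs(c[:,1]-r)<2,0]
        if len(x)>1: print(r,"ridge",x.min(),x.max(),loc([[(x.min()+x.max())/2,r]],.143)[0],"lamp",loc([[y.min(),r],[y.max(),r]],.115).mean(0))
    print("lamp front", loc([[320,c[:,1].min()]],.115))
    return im,h,loc
E
python3 -c "
from h import *
ridge('w31.png')"
```

```text
TCP [0.5594 0.0085 0.1927] -83.67 t 52.45
lamp px [191 145] [450 263] ridge px [299 180] [342 263] ridge front [[50.1099 -0.2625]]
192 ridge 299 342 [43.7781 -0.5424] lamp [40.1179 -0.4353]
206 ridge 300 342 [36.2491 -0.2715] lamp [31.4541 -0.1238]
220 ridge 300 342 [28.5628 -0.2667] lamp [22.6095 -0.118 ]
234 ridge 300 342 [20.7143 -0.2618] lamp [13.5779  0.2034]
248 ridge 301 342 [12.6982  0.0207] lamp [4.3539 0.2128]
lamp front [[67.9497 -0.7841]]
```

Call:
apply_moves([
  {"travel": [4,0,15],"roll": -0.5,"jaw": 60},
  {"travel": [0,0,15],"roll": 0,"jaw": 60},
  {"travel": [0,0,10],"roll": 0,"jaw": 60},
  {"travel": [0,0,6],"roll": 0,"jaw": 60},
  {"travel": [0,0,2.5],"roll": 0,"jaw": 60},
  {"travel": [0,0,0],"roll": 0,"jaw": 60},
  {"travel": [0,0,0],"roll": 0,"jaw": 60},
])

```text
clock: 53.2
tool_pos: [0.5605, 0.0041, 0.1448]
orientation: [-180.0, -0.0, -83.2]
force: [-0.7, -0.0, 0.8]
opening: 0.0599
gripper_force: 0.0
```

```bash
python3 -c "
from h import *
ridge('w32.png');print(ctrl.get_obs()['force'])"
```

```text
TCP [0.5605 0.0041 0.1448] -83.24 t 53.2
lamp px [159 152] [488 263] ridge px [295 200] [352 263] ridge front [[46.8754  0.569 ]]
212 ridge 296 351 [42.0377  0.5533] lamp [36.7487  0.8588]
226 ridge 296 352 [36.2835  0.7699] lamp [29.8255  0.6323]
240 ridge 296 352 [30.407   0.7865] lamp [22.7552  0.8932]
254 ridge 296 352 [24.4044  0.8034] lamp [15.5331  1.1598]
lamp front [[64.8582 -0.8251]]
[-0.1742  0.2613  0.0533]
```

Call:
apply_moves([
  {"travel": [0,0.6,1],"roll": 0,"jaw": 60},
  {"travel": [0,0,0],"roll": 0,"jaw": 40},
  {"travel": [0,0,0],"roll": 0,"jaw": 10},
  {"travel": [0,0,0],"roll": 0,"jaw": 10},
  {"travel": [0,0,0],"roll": 0,"jaw": 10},
  {"travel": [0,0,0],"roll": 0,"jaw": 10},
  {"travel": [0,0,0],"roll": 0,"jaw": 10},
  {"travel": [0,0,1],"roll": 0,"jaw": 10},
  {"travel": [0,0,0],"roll": 0,"jaw": 10},
  {"travel": [0,0,0],"roll": 0,"jaw": 10},
])

```text
clock: 54.25
tool_pos: [0.5594, 0.0039, 0.1431]
orientation: [180.0, -0.0, -83.2]
force: [-4.0, 0.7, 8.7]
opening: 0.0237
gripper_force: 30.0
```

```bash
python3 - <<'E'
from h import *
o=ctrl.get_obs();print(o['force'],o['gripper_force'])
rel([.5342,.068,o['tool_pos'][2]],-82.5)
E
```

```text
[-4.0483  0.6616  8.6588] 29.993450045585632
roll -0.7  travel [-66.8  16.6   0. ] dist 69  now [0.5594 0.0039 0.1431] [179.9992  -0.0157 -83.2149] t 54.25 open 23.7
```

Rotate −0.7°, shift sideways +16.6, then slide back along the axis to 5 mm short.

Call:
apply_moves([
  {"travel": [0,0,0],"roll": -0.4,"jaw": 10},
  {"travel": [0,0,0],"roll": -0.3,"jaw": 10},
  {"travel": [0,2,0],"roll": 0,"jaw": 10},
  {"travel": [0,2.5,0],"roll": 0,"jaw": 10},
  {"travel": [0,3,0],"roll": 0,"jaw": 10},
  {"travel": [0,3,0],"roll": 0,"jaw": 10},
  {"travel": [0,3,0],"roll": 0,"jaw": 10},
  {"travel": [0,2,0],"roll": 0,"jaw": 10},
  {"travel": [0,1,0],"roll": 0,"jaw": 10},
  {"travel": [0,0,0],"roll": 0,"jaw": 10},
])

```text
clock: 55.25
tool_pos: [0.5445, 0.0022, 0.1432]
orientation: [-179.8, 0.0, -82.5]
force: [5.2, 1.3, 4.4]
opening: 0.0234
gripper_force: 30.0
```

Call:
apply_moves([
  {"travel": [-3,0,0],"roll": 0,"jaw": 10},
  {"travel": [-6,0,0],"roll": 0,"jaw": 10},
  {"travel": [-8,0,0],"roll": 0,"jaw": 10},
  {"travel": [-8,0,0],"roll": 0,"jaw": 10},
  {"travel": [-8,0,0],"roll": 0,"jaw": 10},
  {"travel": [-8,0,0],"roll": 0,"jaw": 10},
  {"travel": [-8,0,0],"roll": 0,"jaw": 10},
  {"travel": [-6,0,0],"roll": 0,"jaw": 10},
  {"travel": [-4,0,0],"roll": 0,"jaw": 10},
  {"travel": [-2,0,0],"roll": 0,"jaw": 10},
])

```text
clock: 56.25
tool_pos: [0.5352, 0.0612, 0.1431]
orientation: [180.0, -0.1, -82.5]
force: [1.9, -6.3, 10.0]
opening: 0.0235
gripper_force: 30.0
```

Call:
apply_moves([
  {"travel": [0,0,0],"roll": 0,"jaw": 10},
  {"travel": [0,0,0],"roll": 0,"jaw": 10},
])

```text
clock: 56.45
tool_pos: [0.5352, 0.0614, 0.1431]
orientation: [-180.0, -0.1, -82.5]
force: [-0.3, -3.8, 10.6]
opening: 0.0238
gripper_force: 30.0
```

```bash
python3 - <<'E'
from h import *
o=ctrl.get_obs();print(o['force'],o['gripper_force'])
rel([.5342,.068,o['tool_pos'][2]],-82.5)
im,h,loc=ridge('w33.png')
m=cv2.inRange(h,(170,110,120),(177,255,255));m[160:]=0;m[:60]=0
for c in cv2.findContours(m,0,1)[0]:
    if cv2.contourArea(c)>20:
        c=c[:,0];i=c[:,1].argmin();print("mark",c.min(0),c.max(0))
# vertical profile through a leg foot and a mark
for u in (205,225,240,415,430): print(u,[tuple(int(q) for q in h[r,u]) for r in range(126,160,2)])
E
```

```text
[-0.2663 -3.7854 10.6367] 29.97830182313919
roll -0.0  travel [-6.7  0.2  0. ] dist 7  now [0.5352 0.0614 0.1431] [-179.9978   -0.0805  -82.5148] t 56.45 open 23.8
TCP [0.5352 0.0614 0.1431] -82.51 t 56.45
lamp px [154 149] [486 263] ridge px [291 200] [349 263] ridge front [[47.1295 -0.8966]]
212 ridge 292 347 [42.3486 -1.053 ] lamp [37.0606 -0.8069]
226 ridge 291 348 [36.6626 -1.0557] lamp [30.2063 -0.8074]
240 ridge 292 348 [30.8564 -0.8561] lamp [23.2072 -0.8082]
254 ridge 292 348 [24.9263 -0.8567] lamp [16.0586 -0.5625]
lamp front [[66.2287 -0.8311]]
mark [393 150] [430 154]
mark [213 150] [250 155]
205 [(33, 14, 163), (38, 13, 163), (38, 12, 164), (37, 14, 164), (33, 14, 164), (36, 15, 165), (34, 13, 163), (33, 14, 164), (30, 11, 163), (34, 13, 162), (34, 13, 162), (30, 13, 163), (34, 11, 163), (16, 18, 159), (173, 82, 134), (172, 91, 143), (172, 92, 161)]
225 [(38, 13, 162), (37, 14, 163), (37, 14, 164), (33, 14, 162), (33, 14, 162), (30, 14, 163), (37, 14, 164), (33, 14, 165), (33, 14, 163), (34, 13, 163), (30, 13, 161), (26, 13, 163), (173, 130, 173), (173, 113, 149), (172, 87, 138), (173, 89, 144), (172, 93, 162)]
240 [(36, 16, 163), (34, 13, 161), (37, 14, 162), (37, 14, 163), (36, 16, 163), (33, 14, 164), (33, 14, 161), (36, 16, 162), (34, 13, 162), (30, 13, 161), (26, 13, 162), (33, 14, 161), (174, 131, 173), (173, 141, 172), (173, 137, 173), (172, 92, 144), (172, 96, 159)]
415 [(43, 14, 159), (39, 11, 158), (40, 15, 158), (38, 13, 158), (38, 13, 159), (37, 14, 160), (40, 14, 160), (33, 14, 160), (37, 14, 160), (40, 14, 160), (37, 15, 158), (11, 22, 159), (173, 144, 175), (172, 98, 122), (171, 93, 124), (171, 96, 148), (171, 99, 167)]
430 [(34, 9, 234), (39, 8, 235), (38, 9, 236), (38, 9, 236), (39, 8, 235), (40, 10, 237), (39, 11, 237), (40, 10, 236), (41, 9, 236), (38, 9, 236), (40, 10, 237), (15, 13, 235), (172, 135, 246), (172, 127, 161), (171, 97, 126), (171, 102, 147), (171, 101, 167)]
```

Call:
apply_moves([
  {"travel": [-1,0.3,0],"roll": 0,"jaw": 10},
  {"travel": [-1.5,0.3,0],"roll": 0,"jaw": 10},
  {"travel": [-1.2,0.2,0],"roll": 0,"jaw": 10},
  {"travel": [-0.8,0,0],"roll": 0,"jaw": 10},
  {"travel": [0,0,0],"roll": 0,"jaw": 10},
  {"travel": [0,0,0],"roll": 0,"jaw": 10},
])

```text
clock: 57.1
tool_pos: [0.534, 0.0655, 0.1431]
orientation: [-180.0, -0.1, -82.5]
force: [2.0, -5.7, 9.9]
opening: 0.0238
gripper_force: 30.0
```

```bash
python3 - <<'E'
from h import *
o=ctrl.get_obs();print(o['force'],o['gripper_force'])
rel([.5342,.068,o['tool_pos'][2]],-82.5)
im,h,loc=ridge('w34.png')
for u in (215,222,230,412,420,428): print(u,[int(h[r,u][1]) for r in range(136,164)],[int(h[r,u][2]) for r in range(136,164)])
E
```

```text
[ 1.9887 -5.6592  9.9243] 29.9776491522789
roll -0.0  travel [-2.5 -0.5 -0. ] dist 3  now [0.534  0.0655 0.1431] [-179.9912   -0.1019  -82.5243] t 57.1 open 23.8
TCP [0.534  0.0655 0.1431] -82.52 t 57.1
lamp px [154 144] [486 263] ridge px [291 200] [349 263] ridge front [[47.1296 -0.9018]]
212 ridge 292 347 [42.3491 -1.053 ] lamp [37.0615 -0.811 ]
226 ridge 291 348 [36.6637 -1.0556] lamp [30.208  -0.8115]
240 ridge 291 348 [30.8584 -1.0583] lamp [23.2099 -0.8123]
254 ridge 292 348 [24.9293 -0.8567] lamp [16.0626 -0.5666]
lamp front [[68.4328 -0.8308]]
215 [16, 14, 16, 11, 11, 14, 13, 32, 94, 134, 139, 139, 136, 132, 82, 33, 40, 71, 86, 88, 90, 92, 92, 92, 95, 94, 94, 96] [162, 164, 163, 162, 161, 162, 162, 165, 169, 173, 173, 171, 173, 174, 167, 160, 148, 136, 136, 139, 144, 152, 161, 171, 177, 181, 181, 183]
222 [14, 14, 14, 14, 13, 13, 14, 34, 95, 136, 137, 136, 139, 133, 64, 18, 35, 84, 89, 90, 91, 93, 95, 95, 94, 95, 95, 95] [162, 164, 164, 163, 163, 163, 162, 165, 169, 171, 171, 173, 172, 173, 168, 158, 144, 133, 137, 141, 145, 151, 161, 170, 176, 180, 178, 182]
230 [16, 14, 14
[... 346 characters left out ...]
, 99, 99, 98, 97, 98, 97] [159, 159, 158, 160, 159, 159, 159, 163, 173, 175, 176, 176, 175, 176, 166, 144, 120, 118, 121, 134, 147, 158, 167, 173, 175, 179, 180, 184]
420 [13, 13, 10, 16, 14, 16, 14, 40, 121, 148, 150, 150, 153, 143, 70, 28, 89, 99, 98, 100, 96, 99, 101, 100, 98, 98, 99, 98] [157, 158, 155, 160, 161, 163, 163, 164, 171, 178, 179, 179, 178, 180, 171, 147, 118, 116, 125, 138, 149, 157, 167, 174, 177, 179, 181, 184]
428 [9, 10, 9, 10, 10, 10, 11, 30, 116, 144, 141, 135, 134, 131, 134, 141, 128, 99, 99, 98, 98, 99, 101, 100, 97, 97, 97, 97] [235, 236, 236, 236, 236, 236, 238, 238, 243, 245, 248, 250, 251, 253, 251, 225, 160, 118, 124, 138, 148, 157, 166, 173, 178, 178, 181, 182]
```

Call:
apply_moves([
  {"travel": [-1,0,0],"roll": 0,"jaw": 10},
  {"travel": [-0.8,0,0],"roll": 0,"jaw": 10},
  {"travel": [0,0,0],"roll": 0,"jaw": 10},
  {"travel": [0,0,-1.2],"roll": 0,"jaw": 10},
  {"travel": [0,0,0],"roll": 0,"jaw": 10},
  {"travel": [0,0,0],"roll": 0,"jaw": 30},
  {"travel": [0,0,0],"roll": 0,"jaw": 50},
  {"travel": [0,0,0],"roll": 0,"jaw": 60},
  {"travel": [0,0,0],"roll": 0,"jaw": 60},
  {"travel": [0,0,-20],"roll": 0,"jaw": 60},
])

```text
clock: 58.15
tool_pos: [0.532, 0.0681, 0.1612]
orientation: [179.7, -0.1, -82.6]
force: [0.4, -0.1, 0.1]
opening: 0.0561
gripper_force: 0.0
```

Call:
apply_moves([
  {"travel": [0,0,-30],"roll": 0,"jaw": 60},
  {"travel": [0,0,-30],"roll": 0,"jaw": 40},
  {"travel": [-40,0,0],"roll": 0,"jaw": 20},
  {"travel": [-40,0,0],"roll": 0,"jaw": 0},
  {"travel": [-40,0,0],"roll": 0,"jaw": 0},
  {"travel": [-40,0,0],"roll": 0,"jaw": 0},
  {"travel": [-40,0,0],"roll": 0,"jaw": 0},
  {"travel": [-40,0,0],"roll": 0,"jaw": 0},
  {"travel": [-40,0,0],"roll": 0,"jaw": 0},
  {"travel": [-40,0,0],"roll": 0,"jaw": 0},
])

```text
clock: 59.15
tool_pos: [0.4915, 0.3875, 0.2233]
orientation: [180.0, 0.0, -82.5]
force: [0.6, -0.0, 0.2]
opening: 0.0006
gripper_force: 0.0
```

Call:
apply_moves([
  {"travel": [0,0,0],"roll": 0,"jaw": 0},
  {"travel": [0,0,0],"roll": 0,"jaw": 0},
])

```text
clock: 59.35
tool_pos: [0.4916, 0.3866, 0.2226]
orientation: [179.9, -0.0, -82.4]
force: [0.2, -0.4, 0.2]
opening: 0.0008
gripper_force: 0.0
```

```bash
python3 - <<'E'
from h import *
print(ctrl.get_obs()['tool_pos'])
t,K,E=shot('top','top5.png')
hh=cv2.cvtColor(t,cv2.COLOR_RGB2HSV)
def button(img,x0,x1):
    m=cv2.inRange(img,(165,145,90),(179,255,255));k=np.zeros_like(m);k[205:250,x0:x1]=m[205:250,x0:x1]
    c=max(cv2.findContours(k,0,1)[0],key=cv2.contourArea);return np.array(cv2.minEnclosingCircle(c)[0])
u=button(hh,250,330);print("button px",u,plane([u],K,E,.121))
# where it must be, for marks at (.527,.0999) yaw 7.1
a=np.radians(7.1);ax=np.array([-np.sin(a),np.cos(a)]);M=np.array([.527,.0999])
print("wanted button",M+.06*ax, proj([*(M+.06*ax),.121],K,E))
# lamp top outline
m=cv2.inRange(hh,(160,70,50),(180,255,255));k=np.zeros_like(m);k[170:290,225:370]=m[170:290,225:370]
k=cv2.morphologyEx(k,cv2.MORPH_OPEN,np.ones((5,5)))
c=max(cv2.findContours(k,0,1)[0],key=cv2.contourArea)[:,0];P=plane(c,K,E,.115)[:,:2]
L=(P-M)@np.array([[np.cos(a),-np.sin(a)],[np.sin(a),np.cos(a)]])*1000
print("lamp top in mark frame: x",L[:,0].min(),L[:,0].max()," y",L[:,1].min(),L[:,1].max())
for nm,s in (("-x side",L[(L[:,0]<-60)&(abs(L[:,1])<75)]),("+x side",L[(L[:,0]>60)&(abs(L[:,1])<75)])):
    if len(s)>5: q=np.polyfit(s[:,1],s[:,0],1);print(nm,"x at 0:",q[1],"slope deg",np.degrees(q[0]),len(s))
for nm,s in (("-y end",L[(L[:,1]<-80)&(abs(L[:,0])<60)]),("+y end",L[(L[:,1]>80)&(abs(L[:,0])<60)])):
    if len(s)>5: q=np.polyfit(s[:,0],s[:,1],1);print(nm,"y at 0:",q[1],"slope deg",np.degrees(q[0]),len(s))
E
```

```text
[0.4916 0.3866 0.2226]
button px [270.4 229. ] [[0.5205 0.1629 0.121 ]]
wanted button [0.5196 0.1594] [[271.717  229.3675]]
lamp top in mark frame: x -80.49794722299009 80.32732582260537  y -102.62146586249557 100.7197820269899
-x side x at 0: -78.06147518497002 slope deg -0.40244230285361987 57
+x side x at 0: 78.34176320130874 slope deg -0.6421437118974495 56
-y end y at 0: -96.47094719217701 slope deg -1.0632768034163211 47
+y end y at 0: 99.3495315836379 slope deg 0.15622507469816338 45
```

The top camera puts the lamp within about 1–3 mm and 0.5° of square on the marks. Now to the button.

Call:
apply_moves([
  {"travel": [30,0,0],"roll": 0,"jaw": 0},
  {"travel": [36,0,0],"roll": 0,"jaw": 0},
  {"travel": [36,0,0],"roll": 0,"jaw": 0},
  {"travel": [36,0,0],"roll": 0,"jaw": 0},
  {"travel": [36,-1,0],"roll": 0,"jaw": 0},
  {"travel": [36,-1,0],"roll": 0,"jaw": 0},
  {"travel": [15,0,20],"roll": 0,"jaw": 0},
  {"travel": [0,0,25],"roll": 0,"jaw": 0},
  {"travel": [0,0,8],"roll": 0,"jaw": 0},
  {"travel": [0,0,0],"roll": 0,"jaw": 0},
])

```text
clock: 60.4
tool_pos: [0.5227, 0.1618, 0.1697]
orientation: [179.9, -0.1, -82.6]
force: [-0.3, -0.4, -0.7]
opening: 0.0004
gripper_force: 0.0
```

Call:
apply_moves([
  {"travel": [0,0,3],"roll": 0,"jaw": 0},
  {"travel": [0,0,3],"roll": 0,"jaw": 0},
  {"travel": [0,0,3],"roll": 0,"jaw": 0},
  {"travel": [0,0,0],"roll": 0,"jaw": 0},
  {"travel": [0,0,0],"roll": 0,"jaw": 0},
])

```text
clock: 60.9
tool_pos: [0.5234, 0.1631, 0.1616]
orientation: [-180.0, 0.0, -82.5]
force: [0.2, 0.2, 0.0]
opening: 0.0
gripper_force: 0.0
```

```bash
python3 -c "
from h import *
rel([.5225,.164,.16],-82.5);print(ctrl.get_obs()['force'])"
```

```text
roll -0.0  travel [-1.   0.8  1.6] dist 2  now [0.5234 0.1631 0.1616] [-179.9891    0.0031  -82.5272] t 60.9 open 0.0
[0.1775 0.1523 0.0194]
```

Positioned. Lower in small steps until I feel contact.

Call:
apply_moves([
  {"travel": [-0.5,0.5,2],"roll": 0,"jaw": 0},
  {"travel": [0,0,2],"roll": 0,"jaw": 0},
  {"travel": [0,0,2],"roll": 0,"jaw": 0},
  {"travel": [0,0,1],"roll": 0,"jaw": 0},
  {"travel": [0,0,0],"roll": 0,"jaw": 0},
])

```text
clock: 61.4
tool_pos: [0.523, 0.1636, 0.1546]
orientation: [-180.0, 0.0, -82.5]
force: [-1.3, 1.4, 5.0]
opening: 0.0007
gripper_force: 2.0
```

Call:
apply_moves([
  {"travel": [0,0,1],"roll": 0,"jaw": 0},
  {"travel": [0,0,1],"roll": 0,"jaw": 0},
  {"travel": [0,0,0],"roll": 0,"jaw": 0},
])

```text
clock: 61.7
tool_pos: [0.523, 0.1636, 0.1532]
orientation: [-180.0, 0.0, -82.5]
force: [-2.7, 0.7, 9.6]
opening: 0.0003
gripper_force: 4.8
```

Call:
apply_moves([
  {"travel": [0,0,1],"roll": 0,"jaw": 0},
  {"travel": [0,0,1],"roll": 0,"jaw": 0},
  {"travel": [0,0,0],"roll": 0,"jaw": 0},
])

```text
clock: 62.0
tool_pos: [0.5231, 0.1636, 0.153]
orientation: [-179.9, 0.0, -82.5]
force: [-10.1, 0.9, 24.4]
opening: 0.0005
gripper_force: 11.9
```

Call:
apply_moves([
  {"travel": [0,0,1],"roll": 0,"jaw": 0},
  {"travel": [0,0,1],"roll": 0,"jaw": 0},
  {"travel": [0,0,0],"roll": 0,"jaw": 0},
])

```text
clock: 62.3
tool_pos: [0.5232, 0.1636, 0.1526]
orientation: [-179.8, 0.0, -82.5]
force: [-16.1, -0.4, 37.3]
opening: 0.0004
gripper_force: 19.1
```

Call:
apply_moves([
  {"travel": [0,0,-2],"roll": 0,"jaw": 0},
  {"travel": [0,0,-1.5],"roll": 0,"jaw": 0},
  {"travel": [0,0,0],"roll": 0,"jaw": 0},
])

```text
clock: 62.6
tool_pos: [0.523, 0.1636, 0.1532]
orientation: [-179.9, 0.0, -82.5]
force: [-4.9, 1.0, 13.2]
opening: 0.0002
gripper_force: 6.6
```

Call:
apply_moves([
  {"travel": [0,0,-1],"roll": 0,"jaw": 0},
  {"travel": [0,0,0],"roll": 0,"jaw": 0},
])

```text
clock: 62.8
tool_pos: [0.523, 0.1636, 0.1534]
orientation: [-180.0, 0.0, -82.5]
force: [-0.9, 2.4, 4.3]
opening: 0.0005
gripper_force: 2.4
```

Call:
apply_moves([
  {"travel": [0,0,-1],"roll": 0,"jaw": 0},
  {"travel": [0,0,0],"roll": 0,"jaw": 0},
])

```text
clock: 63.0
tool_pos: [0.523, 0.1635, 0.1541]
orientation: [-180.0, 0.0, -82.5]
force: [-1.3, 2.1, 5.2]
opening: 0.0008
gripper_force: 2.2
```

Call:
apply_moves([
  {"travel": [0,0,-1],"roll": 0,"jaw": 0},
  {"travel": [0,0,0],"roll": 0,"jaw": 0},
])

```text
clock: 63.2
tool_pos: [0.523, 0.1635, 0.155]
orientation: [-180.0, 0.0, -82.5]
force: [-0.7, 2.9, 3.6]
opening: 0.0007
gripper_force: 1.9
```

Call:
apply_moves([
  {"travel": [0,0,-1],"roll": 0,"jaw": 0},
  {"travel": [0,0,0],"roll": 0,"jaw": 0},
])

```text
clock: 63.4
tool_pos: [0.5229, 0.1634, 0.156]
orientation: [-180.0, 0.0, -82.5]
force: [-0.0, 2.4, 4.2]
opening: 0.0007
gripper_force: 1.6
```

Call:
apply_moves([
  {"travel": [0,0,-1],"roll": 0,"jaw": 0},
  {"travel": [0,0,0],"roll": 0,"jaw": 0},
])

```text
clock: 63.6
tool_pos: [0.5229, 0.1633, 0.157]
orientation: [-180.0, -0.0, -82.5]
force: [1.1, 1.6, 1.8]
opening: 0.0005
gripper_force: 1.3
```

Call:
apply_moves([
  {"travel": [0,0,-1],"roll": 0,"jaw": 0},
  {"travel": [0,0,0],"roll": 0,"jaw": 0},
])

```text
clock: 63.8
tool_pos: [0.5228, 0.1632, 0.1579]
orientation: [180.0, -0.0, -82.5]
force: [1.3, 0.5, 2.0]
opening: 0.0006
gripper_force: 1.1
```

Call:
apply_moves([
  {"travel": [0,0,-1],"roll": 0,"jaw": 0},
  {"travel": [0,0,0],"roll": 0,"jaw": 0},
])

```text
clock: 64.0
tool_pos: [0.5226, 0.1631, 0.1588]
orientation: [180.0, -0.0, -82.6]
force: [1.1, 0.7, 2.2]
opening: 0.0003
gripper_force: 0.8
```

The spring was felt from about 0.159 m and the hard stop came at 0.153 m, so the button had its full 6 mm. Retreat and check the lamp's pose.

Call:
apply_moves([
  {"travel": [0,0,-5],"roll": 0,"jaw": 0},
  {"travel": [0,0,-25],"roll": 0,"jaw": 0},
  {"travel": [0,0,-40],"roll": 0,"jaw": 0},
  {"travel": [-36,0,0],"roll": 0,"jaw": 0},
  {"travel": [-36,0,0],"roll": 0,"jaw": 0},
  {"travel": [-36,0,0],"roll": 0,"jaw": 0},
  {"travel": [-36,0,0],"roll": 0,"jaw": 0},
  {"travel": [-36,0,0],"roll": 0,"jaw": 0},
  {"travel": [-36,0,0],"roll": 0,"jaw": 0},
  {"travel": [0,0,0],"roll": 0,"jaw": 0},
])

```text
clock: 65.0
tool_pos: [0.4938, 0.3806, 0.228]
orientation: [179.9, -0.1, -82.4]
force: [0.2, -0.0, 0.2]
opening: 0.0009
gripper_force: 0.0
```

```bash
python3 - <<'E'
from h import *
o=ctrl.get_obs();print(o['tool_pos'],o['clock'])
t,K,E=shot('top','top6.png');s,Ks,Es=shot('side','s6.png')
M=np.array([.527,.0999]);a=np.radians(7.1)
def lamp(t):
    hh=cv2.cvtColor(t,cv2.COLOR_RGB2HSV);m=cv2.inRange(hh,(165,145,90),(179,255,255));k=np.zeros_like(m);k[205:250,250:330]=m[205:250,250:330]
    c=max(cv2.findContours(k,0,1)[0],key=cv2.contourArea);print("button",cv2.minEnclosingCircle(c))
    m=cv2.inRange(hh,(160,70,50),(180,255,255));k=np.zeros_like(m);k[170:290,225:370]=m[170:290,225:370];k=cv2.morphologyEx(k,cv2.MORPH_OPEN,np.ones((5,5)))
    c=max(cv2.findContours(k,0,1)[0],key=cv2.contourArea)[:,0];P=plane(c,K,E,.115)[:,:2]
    L=(P-M)@np.array([[np.cos(a),-np.sin(a)],[np.sin(a),np.cos(a)]])*1000
    print(L.min(0),L.max(0))
    for sg in(-1,1):
        q=L[(sg*L[:,0]>60)&(abs(L[:,1])<75)];f=np.polyfit(q[:,1],q[:,0],1);print(f[1],np.degrees(f[0]))
lamp(cv2.imread('pics/top5.png')[:,:,::-1].copy());lamp(t)
# marks around lamp in top and feet in side: expected foot corners of a perfectly placed lamp
R2=np.array([[np.cos(a),-np.sin(a)],[np.sin(a),np.cos(a)]])
for n,(x,y) in dict(A=(-80,-100),B=(80,-100)).items():
    p=M+R2@np.array([x,y])/1000; q=proj([*p,0],Ks,Es)[0]; print(n,"side foot expected",q)
h=cv2.cvtColor(s,cv2.COLOR_RGB2HSV);m=cv2.inRange(h,(160,60,40),(180,255,255));m[:,:220]=0;m[:,400:]=0;m[:150]=0;m[330:]=0
c=max(cv2.findContours(m,0,1)[0],key=cv2.contourArea)[:,0];print("lamp px side",c.min(0),c.max(0),"BL",c[(c[:,0]-c[:,1]).argmin()],"BR",c[c.sum(1).argmax()])
E
```

```text
[0.4938 0.3806 0.228 ] 65.0
button ((270.3999938964844, 229.0), 5.249864101409912)
[ -80.4979 -102.6215] [ 80.3273 100.7198]
-78.06147518497002 -0.40244230285361987
78.34176320130874 -0.6421437118974495
button ((270.1666564941406, 228.8333282470703), 5.296861171722412)
[ -79.5943 -102.6215] [ 80.0504 100.7198]
-78.01506130395074 -0.3367010819876186
78.19998735870044 -0.527266181855092
A side foot expected [293.1962 282.2906]
B side foot expected [353.3815 275.4857]
lamp px side [280 205] [356 282] BL [291 281] BR [356 275]
```

```bash
python3 -c "
from plant import ctrl
print(ctrl.close_job())"
```

```text
the job is handed in; nothing more can be done
None
```

The job is handed in: all four palettes (coral, green, violet, yellow; no blue was present) are latched in the magazine. The lamp was knocked aside once, so I slid it back: it stands within about 3 mm and 0.5° of square on the red marks. Its button was then pressed to the hard stop, and I never touched the jar or the bottles.

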